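Thread the marbled lamp column onto the slanted spindle

ROBOT

A 7-joint arm with a two-finger parallel gripper is mounted at the origin on the work surface. World frame = base frame: x ahead of the robot, y to its left, z up, the work surface at z = 0. Lengths are in m, angles in rad, forces in N, time in s.
With the tool pointing down it reaches from about 0.4 to 0.875 m from the base axis. Payload 19.3 kg.
Tool frame: the origin (TCP) lies at the very end of the fingers, on their centre line; the grasp point (between the pads) lies 19 mm behind it; z points along the fingers, y is the line along which they close (so a half turn about z gives the same grasp; the last joint's range is limited). The gripper opens to 85 mm and grips with 20 to 120 N. Pads are 22 mm wide; open, the fingers measure 114 mm over their backs; the gripper's body (76 mm by 85 mm) begins 54 mm behind the grasp point. The pads swing forward as they close: fully open they stand 13 mm farther back than shut.
Start: joints at [-0.07, 0.521, -0.036, 1.599, 0.021, 1.021, -0.113], TCP at [0.625, -0, 0.231] pointing down, gripper open.
Joint ranges: [-2.91, 2.91], [-0.3, 2.13], [-1.5, 1.42], [0.17, 2.43], [-1.26, 4.41], [0.16, 1.93], [-2.52, 2.52]. Speed limits (rad/s): [1.89, 1.89, 2.39, 2.39, 3.01, 3.01, 3.01].

INTERFACE

Orientations are given as [roll, pitch, yaw] about the fixed x, y, z axes, in that order (R = Rz(yaw) Ry(pitch) Rx(roll)).
In Python, from workcell import monitor, optics, workorder gives the robot as it stands.
- The arm moves only by the tool apply_moves, never from a script. Its arguments are lists of equal length, an entry for each row: "linear": the shift along the tool's x, y, z each as a share of 0.1 m, from -1 to 1, a list of three; "delta_rot": the turn, a rotation vector about the tool's x, y, z each as a share of 120 degrees, from -1 to 1, a list of three. A call has exactly 5 rows; each row is the pose to reach, as a shift and turn from the pose commanded when the call began, along the tool's axes at that moment; what a row does not reach only later rows make up. A row lasts 1/12 s, in which the tool goes at most 41.7 mm and 7.16 degrees, less where a joint would pass 70% of its speed; a pose out of reach is approached as far as the arm can. A call with a number of a shift or a turn outside -1 to 1 is refused whole. A call with a gripper value outside its range is refused whole. "gripper" is the opening, from -1 (shut) to 1 (fully open), set as the call begins (left out, the last holds). The fingers move at their own pace and stop on an object; "force" is the grip in N (left out, the last holds). Time passes only in rows, so rows that repeat a pose let the fingers close, or fill a call up. It gives the time, the measured TCP pose, the force, the opening and the grip force at its end, in the units of the state.
- monitor.observe(): the state, without advancing time (a new reading comes with each control period).
- optics.grab_frame(name): name is "scene" or "side" or "wrist"; returns (picture, depth): 480x640x3 uint8, red, green, blue; 480x640 float32, m along the optical axis (not along the pixel's ray), 0 where there is no reading.
- optics.camera_info(name): a dict with "fx", "fy", "cx", "cy" (pixels), "D" ([k1, k2, p1, p2, k3] as OpenCV has them; the pictures are not rectified), "rvec" (rotation vector, rad) and "tvec" (3), from world to camera coordinates, as OpenCV has them; the wrist camera has in their place "T_tool_cam" (4x4, takes a point from camera to tool coordinates, whose origin is the TCP and whose axes are the flange's). Camera axes: x right, y down, z forward; pixel columns grow to the right and rows downward; lengths in m; the calibration is good to about 2 mm. A picture is of the moment at which its call begins: read the wrist's pose just before it. camera_info takes no time and is no camera call.
- workorder.job_done(): hands the job in; it is judged then, once.
The state is a dict: "clock": time; "qpos": joint angles; "qd": joint speeds; "joint_efforts": joint torques, N m; "position": TCP position; "tool_rot": TCP orientation; "force": force on the tool from outside, world axes, zero at the start; "moment": the same for the moment, N m; "grip_width": finger opening in m; "finger_force": force on a finger pad.
Only numpy, scipy, OpenCV 4.12 (cv2) and the standard library are available. Lean on these libraries where they do the work, as an engineer would, in place of code of your own. Each camera call takes 0.05 s, during which the arm holds its last target. There are 200 camera calls.

TASK

The green foot of the marbled lamp column is already on the slanted stand, with the steel spindle clamped somewhere along the slot in it. Find the spindle and thread the other two sections onto it wide end first, the big red-and-ochre drum and then the small cream cap, pushing each past the sprung catches until it sits fully home on the one below. Let go of both and leave the other things on the table where they are.

Things in the scene. Friction and masses are not known exactly. Their poses are not given: they have to be found in the camera images.
- foot: Green foot of the column, on the stand: square, 104 x 104 mm on top, 122 x 122 mm below. Origin: centre of its top face (the seat), 86 mm above the table. z: square to the seat, leaning 0.42 rad (24 degrees) from vertical, towards -x when the stand's yaw is 0; x and y along its sides. A drum that is home has its underside on this face.
- jig: The plywood stand, fixed to the table, base 200 x 160 x 18 mm; origin at the centre of the base's underside, straight below the foot's origin. The steel spindle, 24 x 24 mm, stands 90 mm out of the seat along the foot's z axis, its faces square to x and y, its tip bevelled 1.5 mm.
- slot (a point): Middle of the slot in the seat (the foot's origin). The spindle is clamped somewhere along this slot: its axis is up to 8 mm to either side along the foot's y axis, at x = 0. Each run differs and no reading tells where: find it by eye or by touch. The bore clears the spindle by 1 mm a side. Measured along the foot's z, the spindle's tip is at 90 mm.
- catches (a point): Point on the foot's z axis, 50 mm above the seat, midway between two sprung brass noses, each 14 mm long and 3 mm proud of the spindle's +x face, 25 and 75 mm above the seat. A collar pushed down presses them in (about 5 to 10 N along the spindle); they then hold it by friction, so nothing slides home by itself.
- drum: Drum, first to go on: square collar, ochre with red and dark chips. Flange 90 x 90 x 18 mm at the bottom, hub 56 x 56 mm, 42 mm high above it; 60 mm in all, about 0.2 kg. Square bore 26 x 26 mm right through, parallel to the sides; fits at any quarter turn. Origin: centre of the underside, z up through the bore, x, y square to the sides. Lies flat, flange down.
- cap: Cap, second to go on: square collar, cream with ochre chips. Flange 70 x 70 x 14 mm at the bottom, hub 42 x 42 mm, 30 mm high above it; 44 mm in all, about 0.1 kg. Same 26 x 26 mm bore. Origin: centre of the underside, axes as for the drum. Lies flat, flange down. When home its origin is 60 mm above the seat.
- notebook: Bystander, to be left where it is: closed black notebook lying flat, 130 x 210 x 16 mm; origin at the centre of its underside.
- blank: Bystander, to be left where it is: round unpainted wooden collar lying flat (a blank for another job), 84 mm across, 35 mm high, round bore 28 mm; origin at the centre of its underside.
- varnish: Bystander, to be left where it is: amber jar of varnish with a steel lid, 68 mm across, 100 mm high; origin at the centre of its underside.
- palette: Bystander, to be left where it is: white plastic plate, 170 mm across, 18 mm high; origin at the centre of its underside.
- brush: Bystander, to be left where it is: flat brush with red handle, about 180 mm long, 50 mm wide, 14 mm high; origin at the centre of its underside.
- liner: Bystander, to be left where it is: long thin wooden-handled brush, about 250 mm long, 9 mm thick; origin at the centre of its underside.
Things that resemble listed ones, but are neither listed nor needed, are in the scene too. Leave any blue look-alike of the drum alone.

How it is judged:
By the outcome, as a careful person would: the job done as asked, in the order asked, and still so for the second after the job is handed in, with the robot touching nothing.
It also fails if it takes over 67 s, if anything falls off the work surface, if the arm or the gripper's body presses on something with over 40 N, if the wrist force passes 120 N, or if a joint passes its speed limit or range.

## Working session

There is one attempt and no reset: what is moved stays moved. The work goes in short steps, Python scripts to look and compute and a tool call to move; the robot and the scene stay as the last step left them, time stands still between calls to the robot, and variables do not carry over. Pictures are saved under pics/ and viewed, at most 10 in all, crops included, and the job is handed in when it is done.

Besides the shell and the picture viewer there is one more tool, called after "Request:" as name(argument=value, ...), one argument or row to a line, values as JSON. apply_moves: Moves the arm, as the interface text tells. Its arguments: {"type":"object","properties":{"linear":{"type":"array"},"delta_rot":{"type":"array"},"gripper":{"type":"number"},"force":{"type":"number"}},"required":["linear","delta_rot"]}

```bash
ls; mkdir -p pics; python3 - <<'E'
from workcell import monitor, optics
import cv2, numpy as np
s=monitor.observe(); print(s)
for n in ("scene","side","wrist"):
    p,d=optics.grab_frame(n); np.savez(f"{n}0.npz",p=p,d=d)
    cv2.imwrite(f"pics/{n}0.png",p[...,::-1]); 
    i=optics.camera_info(n); print(n,{k:np.round(v,4).tolist() for k,v in i.items()})
E
```

```text
pics
{'clock': 0.0, 'qpos': array([-0.07019887,  0.52205602, -0.03631784,  1.60003804,  0.02120604,
        1.02114266, -0.11277609]), 'qd': array([-0.00102651, -0.00010232, -0.00095609,  0.00019053, -0.00039159,
       -0.00063941,  0.00061188]), 'joint_efforts': array([-4.24098413e-03, -9.27110124e+01,  1.97758444e+00, -3.69928443e+01,
        1.76317629e-02,  8.19846697e-03, -6.58496788e-05]), 'position': array([ 6.24625564e-01, -4.86570427e-05,  2.30688931e-01]), 'tool_rot': array([-3.14033797e+00,  1.02644022e-04,  1.57080461e+00]), 'force': array([-0.47668366, -0.68877998,  0.41648153]), 'moment': array([ 0.02503742, -0.00810824,  0.01144037]), 'finger_force': 0.0, 'grip_width': 0.08533983401315831}
scene {'fx': 478.154, 'fy': 478.154, 'cx': 316.8809, 'cy': 231.2591, 'D': [-0.0065, 0.0, 0.0, 0.0, 0.0], 'rvec': [1.9298, 1.848, -0.5677], 'tvec': [-0.0214, -0.4038, 1.654]}
side {'fx': 491.217, 'fy': 491.217, 'cx': 315.8013, 'cy': 233.2632, 'D': [-0.1369, 0.0, 0.0, 0.0, 0.0], 'rvec': [2.3178, -0.2137, 0.1066], 'tvec': [-0.5305, 0.15, 1.1799]}
wrist {'fx': 341.5929, 'fy': 341.5929, 'cx': 323.0507, 'cy': 239.4665, 'D': [-0.0182, 0.0, 0.0, 0.0, 0.0], 'T_tool_cam': [[0.0005, -0.9495, -0.3137, 0.0815], [1.0, 0.0003, 0.0009, -0.0005], [-0.0007, -0.3137, 0.9495, -0.1422], [0.0, 0.0, 0.0, 1.0]]}
```

View pics/scene0.png

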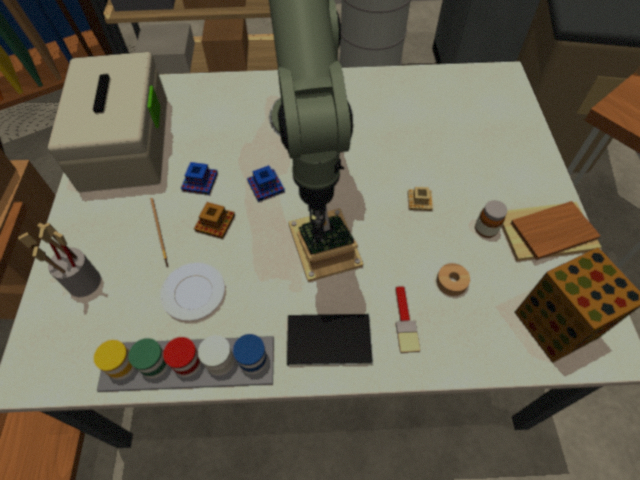

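View pics/side0.png

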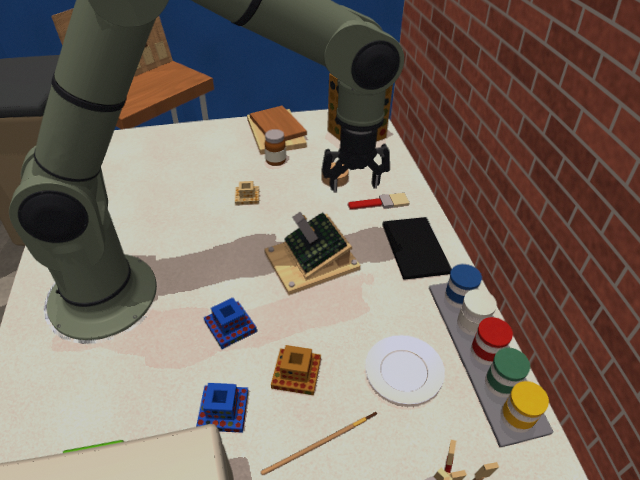

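Scene picture: the candidates for the drum are the ochre square collar (scene 214,219; side 297,370), the blue look-alikes (scene 198,178 and 266,182) and the round blank (453,279). I choose the ochre one. The candidates for the cap are the cream square collar (scene 421,197; side 247,192) and the blank, and I choose the cream one. The foot and spindle are at scene (325,235) and side (312,235). I'll check with a close crop and measure.

```bash
cat > h.py <<'E'
import numpy as np, cv2
from scipy.spatial.transform import Rotation as R
from workcell import monitor, optics
def pose(s=None):
    s=s or monitor.observe(); T=np.eye(4); T[:3,:3]=R.from_euler('xyz',s['tool_rot']).as_matrix(); T[:3,3]=s['position']; return T
def cam2world(n,T=None):
    i=optics.camera_info(n)
    if n=="wrist": return (pose() if T is None else T)@np.array(i["T_tool_cam"])
    W=np.eye(4); W[:3,:3]=cv2.Rodrigues(np.array(i["rvec"],float))[0]; W[:3,3]=i["tvec"]; return np.linalg.inv(W)
def K(n):
    i=optics.camera_info(n); return np.array([[i["fx"],0,i["cx"]],[0,i["fy"],i["cy"]],[0,0,1.]]),np.array(i["D"],float)
def rays(n,uv):
    k,D=K(n); u=cv2.undistortPoints(np.array(uv,float).reshape(-1,1,2),k,D).reshape(-1,2); return np.c_[u,np.ones(len(u))]
def cloud(n,d,C):
    v,u=np.mgrid[0:480,0:640]; r=rays(n,np.c_[u.ravel(),v.ravel()]); P=(r*d.reshape(-1,1))@C[:3,:3].T+C[:3,3]
    P[d.ravel()<=0]=np.nan; return P.reshape(480,640,3)
def plane(n,uv,z,C):
    r=rays(n,uv)@C[:3,:3].T; return C[:3,3]+r*((z-C[2,3])/r[:,2:])
E
python3 - <<'E'
from h import *
wins={'scene':{'drum':(190,200,240,245),'cap':(402,180,440,215),'jig':(285,205,368,280)},'side':{'drum':(265,340,328,400),'cap':(228,178,268,210),'jig':(258,205,365,295)}}
for n in wins:
    z=np.load(f"{n}0.npz"); P=cloud(n,z['d'],cam2world(n))
    for k,(a,b,c,e) in wins[n].items():
        Q=P[b:e,a:c].reshape(-1,3); Q=Q[np.isfinite(Q[:,0])]
        tz=np.median(Q[abs(Q[:,2])<.008,2]) if (abs(Q[:,2])<.008).any() else None
        U=Q[Q[:,2]>.009]
        for lo,hi in ((.009,.025),(.035,.07)):
            S=U[(U[:,2]>lo)&(U[:,2]<hi)]
            if k!='jig' and len(S)>10:
                r=cv2.minAreaRect((S[:,:2]*1000).astype(np.float32)); print(n,k,lo,len(S),np.round(r[0],1),np.round(r[1],1),round(r[2],1),'ztop',np.percentile(S[:,2],[50,95]).round(4),'table',tz)
        if k=='jig':
            hsv=cv2.cvtColor(z['p'],cv2.COLOR_RGB2HSV)[b:e,a:c]
            Q=P[b:e,a:c].reshape(-1,3); m=(Q[:,2]>.008)&(Q[:,2]<.024)
            r=cv2.minAreaRect((Q[m,:2]*1000).astype(np.float32)); print(n,'base',np.round(r[0],1),np.round(r[1],1),r[2],np.median(Q[m,2]))
a=cv2.imread('pics/side0.png')
c1=cv2.resize(a[330:410,250:350],(400,320),interpolation=2); c2=cv2.resize(a[200:300,255:380],(400,320),interpolation=2)
w=cv2.imread('pics/wrist0.png')
s=cv2.imread('pics/scene0.png'); c3=cv2.resize(s[170:225,385:455],(400,280),interpolation=2)
cv2.imwrite('pics/c1.png',np.vstack([np.hstack([c1,c2]),np.hstack([c3,cv2.resize(w,(400,280))])]))
E
```

```text
scene drum 0.009 420 [ 432.  -292.2] [ 93.2 117.5] 68.0 ztop [0.0173 0.0224] table -0.00022732498520783295
scene drum 0.035 444 [ 442.4 -297.3] [59.4 60.9] 70.4 ztop [0.0571 0.0624] table -0.00022732498520783295
scene cap 0.009 286 [392.3 313.7] [71.4 75.1] 84.6 ztop [0.0146 0.0224] table -0.00018988960983135073
scene cap 0.035 155 [391.  313.3] [43.4 49.2] 84.8 ztop [0.0428 0.0469] table -0.00018988960983135073
scene base [527.7  39.3] [205.  224.1] 14.302289009094238 0.01778168564830751
side drum 0.009 883 [ 441.1 -297.1] [92.6 89.8] 69.0 ztop [0.0165 0.0203] table -0.0012756052330143985
side drum 0.035 777 [ 441.1 -296.6] [59.2 55. ] 69.5 ztop [0.0575 0.061 ] table -0.0012756052330143985
side cap 0.009 230 [390.6 312. ] [74.  69.1] 85.9 ztop [0.0136 0.0222] table -0.0015088716244258116
side cap 0.035 133 [391.7 315.2] [51.7 41.3] 85.5 ztop [0.0417 0.0452] table -0.0015088716244258116
side base [589.8  52. ] [363.7 200.2] 28.678865432739258 0.015894169113517376
```

View pics/c1.png

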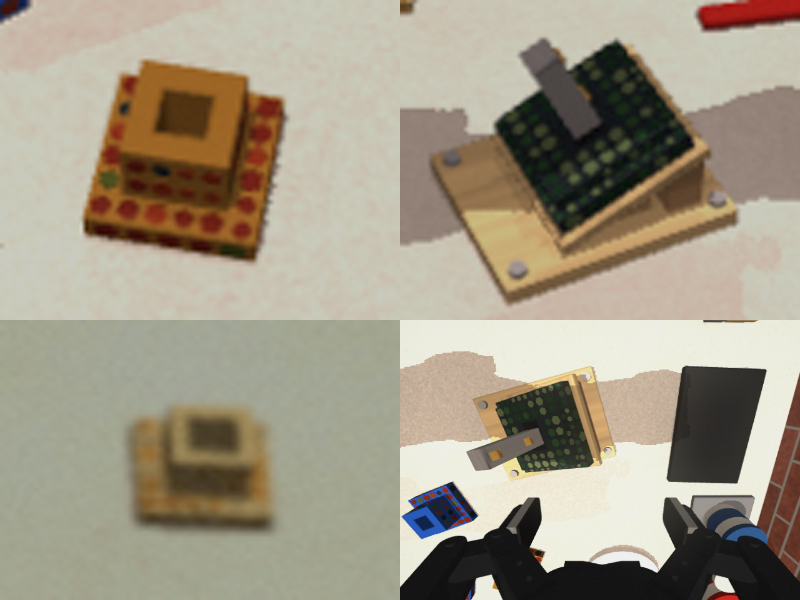

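The crops confirm it. Top left is the ochre drum with red chips, hub up, at side (297,370). Bottom left is the cream cap at scene (421,197). The spindle leans back toward the robot, off the seat's middle line, and its brass catches show. Next I measure the foot and spindle from the clouds.

```bash
cat > foot.py <<'E'
from h import *
def foot(n,p,d,C,win,yaw=None):
    P=cloud(n,d,C); a,b,c,e=win; Q=P[b:e,a:c].reshape(-1,3); hsv=cv2.cvtColor(p,cv2.COLOR_RGB2HSV)[b:e,a:c].reshape(-1,3); rgb=p[b:e,a:c].reshape(-1,3).astype(int)
    ok=np.isfinite(Q[:,0])&(Q[:,2]>.04); g=ok&(rgb[:,1]>=rgb[:,0])&(hsv[:,2]<110)
    rng=np.random.default_rng(0); S=Q[g]; best=None
    for _ in range(400):
        t=S[rng.choice(len(S),3,False)]; nn=np.cross(t[1]-t[0],t[2]-t[0]); L=np.linalg.norm(nn)
        if L<1e-6: continue
        nn/=L; nn*=np.sign(nn[2])
        if abs(nn[2]-.914)>.1: continue
        m=abs((S-t[0])@nn)<.002
        if best is None or m.sum()>best.sum(): best=m
    I=S[best]; c0=I.mean(0); nn=np.linalg.svd(I-c0,full_matrices=False)[2][2]; nn*=np.sign(nn[2])
    psi=np.arctan2(-nn[1],-nn[0]); 
    if yaw is not None: psi=yaw
    t=.42; z=np.array([-np.sin(t)*np.cos(psi),-np.sin(t)*np.sin(psi),np.cos(t)])
    y=np.array([-np.sin(psi),np.cos(psi),0]); x=np.cross(y,z); Rf=np.c_[x,y,z]
    h=I@z; L=(Q[ok]-c0)@Rf
    top=(I-c0)@Rf
    r=cv2.minAreaRect((top[:,:2]*1000).astype(np.float32))
    print(n,'n',nn.round(3),'tilt',np.arccos(nn[2]).round(3),'psi',np.degrees(psi).round(2),'rect',np.round(r[0],1),np.round(r[1],1),round(r[2],2),len(I))
    ctr=c0+Rf@np.r_[np.array(r[0])/1000,0]; print('  centre',ctr.round(4))
    L=(Q[ok]-ctr)@Rf; sp=(L[:,2]>.012)&(L[:,2]<.1)&(abs(L[:,1])<.035)&(abs(L[:,0])<.04); 
    print('  spindle y pct',np.percentile(L[sp,1],[1,5,50,95,99]).round(4),'x',np.percentile(L[sp,0],[1,5,50,95,99]).round(4),'zmax',np.percentile(L[sp,2],99).round(4),sp.sum())
    return Rf,ctr,L,ok
E
python3 - <<'E'
from foot import *
for n,w in (('scene',(285,205,368,280)),('side',(258,205,365,295)),('wrist',(340,30,520,170))):
    z=np.load(f"{n}0.npz"); 
    if n=='wrist': w=(90,60,360,270) if 0 else (50,40,350,270)
    foot(n,z['p'],z['d'],cam2world(n),w)
E
```

```text
scene n [-0.394 -0.108  0.913] tilt 0.421 psi 15.39 rect [-8.2 -7.4] [104.2 108. ] 89.9 366
  centre [0.5342 0.0202 0.0862]
  spindle y pct [-0.0078 -0.0057  0.0063  0.0109  0.0113] x [0.0054 0.0066 0.0108 0.0142 0.0171] zmax 0.0667 64
side n [-0.397 -0.111  0.911] tilt 0.425 psi 15.56 rect [-0.   5.7] [106.8 104.6] 89.43 788
  centre [0.5319 0.0192 0.084 ]
  spindle y pct [-0.0138 -0.0126 -0.0099  0.007   0.0114] x [-0.0116 -0.0105  0.0005  0.0117  0.0143] zmax 0.0926 304
wrist n [-0.393 -0.105  0.914] tilt 0.419 psi 15.0 rect [-10.6  -5.9] [105.2 105.2] 89.91 8811
  centre [0.5328 0.0232 0.086 ]
  spindle y pct [-0.0127 -0.0116  0.0004  0.0111  0.0112] x [-0.0111 -0.0073  0.0107  0.0129  0.0141] zmax 0.0906 4209
```

Request:
apply_moves(
  linear=[
    [-0.2,-0.12,0],
    [-0.4,-0.24,0],
    [-0.6,-0.36,0],
    [-0.8,-0.49,0],
    [-1.0,-0.61,0],
  ],
  delta_rot=[
    [0,0,0],
    [0,0,0],
    [0,0,0],
    [0,0,0],
    [0,0,0],
  ],
  gripper=1,
  force=60,
)

```text
clock: 0.57
position: [0.5631, -0.1009, 0.2311]
tool_rot: [-3.141, -0.0, 1.571]
force: [0.2, 0.3, -1.2]
grip_width: 0.0852
finger_force: 0.0
```

Request:
apply_moves(
  linear=[
    [-0.2,-0.12,0],
    [-0.4,-0.24,0],
    [-0.6,-0.36,0],
    [-0.8,-0.49,0],
    [-1.0,-0.61,0],
  ],
  delta_rot=[
    [0,0,0],
    [0,0,0],
    [0,0,0],
    [0,0,0],
    [0,0,0],
  ],
)

```text
clock: 0.98
position: [0.502, -0.2009, 0.2312]
tool_rot: [-3.141, -0.0, 1.571]
force: [1.2, -0.7, -0.2]
grip_width: 0.0854
finger_force: 0.0
```

Request:
apply_moves(
  linear=[
    [-0.2,-0.12,0.1],
    [-0.5,-0.3,0.2],
    [-0.8,-0.5,0.4],
    [-0.97,-0.62,0.6],
    [-0.97,-0.62,0.6],
  ],
  delta_rot=[
    [0,0,0.04],
    [0,0,0.09],
    [0,0,0.14],
    [0,0,0.171],
    [0,0,0.171],
  ],
)

```text
clock: 1.4
position: [0.4365, -0.3001, 0.1683]
tool_rot: [-3.137, 0.001, 1.203]
force: [-0.9, 0.1, -0.4]
grip_width: 0.0849
finger_force: 0.0
```

Request:
apply_moves(
  linear=[
    [0,0,0],
    [0,0,0],
    [0,0,0],
    [0,0,0],
    [0,0,0],
  ],
  delta_rot=[
    [0,0,0],
    [0,0,0],
    [0,0,0],
    [0,0,0],
    [0,0,0],
  ],
)

```text
clock: 1.82
position: [0.4416, -0.2966, 0.1717]
tool_rot: [3.141, -0.0, 1.214]
force: [1.1, -0.3, 0.1]
grip_width: 0.0854
finger_force: 0.0
```

```bash
cat >> h.py <<'E'
def topface(z,rgb,zt,band=.005):
    pass
def delta(T,G):
    D=np.linalg.inv(T)@G; r=R.from_matrix(D[:3,:3]).as_rotvec(degrees=True)
    return (D[:3,3]/.1).round(3), (r/120).round(4)
def down(p,ang):  # tool down, tool y at world angle ang (deg)
    a=np.radians(ang); y=np.array([np.cos(a),np.sin(a),0]); z=np.array([0,0,-1.]); G=np.eye(4); G[:3,:3]=np.c_[np.cross(y,z),y,z]; G[:3,3]=p; return G
def collar(name,tag,zt,zf):
    T=pose(); p,d=optics.grab_frame("wrist"); np.savez(tag+'.npz',p=p,d=d,T=T); cv2.imwrite(f'pics/{tag}.png',p[...,::-1])
    P=cloud("wrist",d,cam2world("wrist",T)).reshape(-1,3); ok=np.isfinite(P[:,0])&(np.linalg.norm(P[:,:2]-T[:2,3],axis=1)<.1); P=P[ok]
    for lo,hi in ((zf-.004,zf+.004),(zt-.005,zt+.005)):
        S=P[(P[:,2]>lo)&(P[:,2]<hi)]; r=cv2.minAreaRect((S[:,:2]*1000).astype(np.float32))
        print(len(S),'c',np.round(r[0],1),np.round(r[1],1),round(r[2],2),'z',np.median(S[:,2]).round(4))
    return T
E
python3 - <<'E'
from h import *
print(monitor.observe()['clock'],pose().round(4))
collar('drum','w_drum',.060,.018)
E
```

```text
1.8167 [[ 3.493e-01  9.370e-01  8.000e-04  4.416e-01]
 [ 9.370e-01 -3.493e-01 -2.000e-04 -2.966e-01]
 [ 1.000e-04  8.000e-04 -1.000e+00  1.717e-01]
 [ 0.000e+00  0.000e+00  0.000e+00  1.000e+00]]
4432 c [ 440.9 -295. ] [91.1 90.7] 69.5 z 0.0178
3964 c [ 441.  -294.9] [56.1 56.1] 69.57 z 0.0595
```

View pics/w_drum.png

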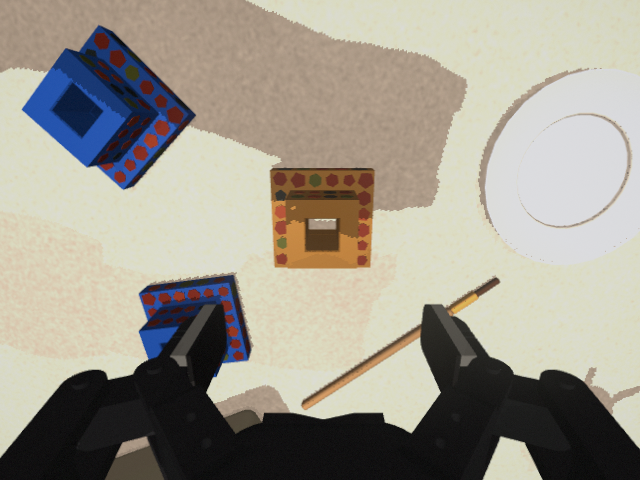

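The wrist picture shows the drum at about (322,222) between the fingers. The blue look-alikes at (110,110) and (200,320), the plate at (570,170) and the liner at (400,345) are all clear of the grasp. I'll descend and close on the hub.

Request:
apply_moves(
  linear=[
    [0.014,-0.012,0.2],
    [0.014,-0.012,0.4],
    [0.014,-0.012,0.6],
    [0.014,-0.012,0.8],
    [0.014,-0.012,1.0],
  ],
  delta_rot=[
    [0,0,0],
    [0,0,0],
    [0,0,0],
    [0,0,0],
    [0,0,0],
  ],
)

```text
clock: 2.28
position: [0.4407, -0.2951, 0.0706]
tool_rot: [3.141, -0.0, 1.213]
force: [0.1, 0.0, 0.5]
grip_width: 0.0851
finger_force: 0.0
```

Request:
apply_moves(
  linear=[
    [0,0,0.2],
    [0,0,0.35],
    [0,0,0.46],
    [0,0,0.46],
    [0,0,0.46],
  ],
  delta_rot=[
    [0,0,0],
    [0,0,0],
    [0,0,0],
    [0,0,0],
    [0,0,0],
  ],
)

```text
clock: 2.7
position: [0.4404, -0.2952, 0.0254]
tool_rot: [-3.141, -0.0, 1.213]
force: [0.2, -0.0, -0.1]
grip_width: 0.0853
finger_force: 0.0
```

Request:
apply_moves(
  linear=[
    [0,0,0],
    [0,0,0],
    [0,0,0],
    [0,0,0],
    [0,0,0],
  ],
  delta_rot=[
    [0,0,0],
    [0,0,0],
    [0,0,0],
    [0,0,0],
    [0,0,0],
  ],
  gripper=0,
  force=60,
)

```text
clock: 3.12
position: [0.4409, -0.2956, 0.0264]
tool_rot: [3.14, 0.0, 1.213]
force: [-1.1, 0.9, 11.4]
grip_width: 0.0551
finger_force: 63.4
```

Request:
apply_moves(
  linear=[
    [0,0,0],
    [0,0,0],
    [0,0,0],
    [0,0,0],
    [0,0,0],
  ],
  delta_rot=[
    [0,0,0],
    [0,0,0],
    [0,0,0],
    [0,0,0],
    [0,0,0],
  ],
)

```text
clock: 3.53
position: [0.4409, -0.2956, 0.0264]
tool_rot: [3.14, 0.0, 1.213]
force: [-0.8, 1.1, 11.1]
grip_width: 0.0553
finger_force: 63.4
```

Request:
apply_moves(
  linear=[
    [0,0,-0.15],
    [0,0,-0.4],
    [0,0,-0.6],
    [0,0,-0.8],
    [0,0,-1.0],
  ],
  delta_rot=[
    [0,0,0],
    [0,0,0],
    [0,0,0],
    [0,0,0],
    [0,0,0],
  ],
)

```text
clock: 3.95
position: [0.4403, -0.2953, 0.1269]
tool_rot: [3.141, 0.0, 1.213]
force: [0.4, 0.2, -2.4]
grip_width: 0.0552
finger_force: 64.5
```

Request:
apply_moves(
  linear=[
    [0,0,-0.2],
    [0,0,-0.4],
    [0,0,-0.6],
    [0,0,-0.8],
    [0,0,-0.9],
  ],
  delta_rot=[
    [0,0,0],
    [0,0,0],
    [0,0,0],
    [0,0,0],
    [0,0,0],
  ],
)

```text
clock: 4.37
position: [0.4408, -0.2956, 0.2179]
tool_rot: [3.139, 0.0, 1.212]
force: [0.4, 0.0, -2.5]
grip_width: 0.0552
finger_force: 64.6
```

```bash
python3 - <<'E'
from foot import *
s=monitor.observe(); print(s['clock'],s['force'],s['grip_width']); print(pose(s).round(4))
z=np.load("wrist0.npz"); from scipy.spatial.transform import Rotation
T0=np.eye(4); T0[:3,:3]=R.from_euler('xyz',[-3.14033797e+00,1.02644022e-04,1.57080461e+00]).as_matrix(); T0[:3,3]=[6.24625564e-01,-4.86570427e-05,2.30688931e-01]
for yaw in (14.9,15.2):
    Rf,c,L,ok=foot('wrist',z['p'],z['d'],cam2world('wrist',T0),(50,40,350,270),np.radians(yaw))
    for a in range(15,92,10):
        S=L[(L[:,2]>a/1000)&(L[:,2]<(a+10)/1000)&(abs(L[:,1])<.035)&(L[:,0]>.008)&(L[:,0]<.0135)]
        if len(S)>20: print(a,len(S),'y',np.percentile(S[:,1],[.5,2,98,99.5]).round(4),'x',np.median(S[:,0]).round(4))
    S=L[(abs(L[:,2]-.09)<.003)&(abs(L[:,1])<.035)&(abs(L[:,0])<.03)]
    print('tip',len(S),np.percentile(S[:,0],[1,99]).round(4),np.percentile(S[:,1],[1,99]).round(4),np.median(S[:,2]).round(4))
E
```

```text
4.3667 [ 0.35484505  0.03382379 -2.54398147] 0.05524594257109299
[[ 3.507e-01  9.365e-01  2.600e-03  4.408e-01]
 [ 9.365e-01 -3.507e-01 -1.300e-03 -2.956e-01]
 [-3.000e-04  2.900e-03 -1.000e+00  2.179e-01]
 [ 0.000e+00  0.000e+00  0.000e+00  1.000e+00]]
wrist n [-0.392 -0.105  0.914] tilt 0.418 psi 14.9 rect [-10.6  -5.9] [105.2 105.2] 89.99 8811
  centre [0.5323 0.023  0.0859]
  spindle y pct [-0.0128 -0.0116  0.0004  0.011   0.0111] x [-0.0111 -0.0073  0.0107  0.013   0.0142] zmax 0.0906 4209
15 227 y [-0.0129 -0.0126  0.0108  0.011 ] x 0.0112
25 306 y [-0.0132 -0.0127  0.0109  0.0111] x 0.0113
35 362 y [-0.0129 -0.0125  0.0109  0.011 ] x 0.011
45 387 y [-0.0128 -0.0126  0.0109  0.0111] x 0.0109
55 430 y [-0.0128 -0.0124  0.0108  0.0111] x 0.0108
65 402 y [-0.0129 -0.0125  0.011   0.0111] x 0.0109
75 520 y [-0.0129 -0.0128  0.0108  0.0109] x 0.0111
85 379 y [-0.0128 -0.0122  0.0107  0.0109] x 0.0106
tip 975 [-0.0116  0.012 ] [-0.0128  0.0109] 0.0898
wrist n [-0.392 -0.105  0.914] tilt 0.418 psi 15.2 rect [-10.6  -5.9] [105.2 105.2] 89.72 8811
  centre [0.5323 0.023  0.0859]
  spindle y pct [-0.0127 -0.0116  0.0004  0.0111  0.0112] x [-0.0111 -0.0073  0.0107  0.013   0.0142] zmax 0.0906 4210
15 231 y [-0.0129 -0.0126  0.0109  0.011 ] x 0.0112
25 305 y [-0.0131 -0.0127  0.0109  0.0111] x 0.0113
35 363 y [-0.0129 -0.0124  0.0109  0.0111] x 0.011
45 386 y [-0.0128 -0.0125  0.0109  0.0112] x 0.0108
55 429 y [-0.0128 -0.0124  0.0109  0.0112] x 0.0108
65 404 y [-0.0128 -0.0124  0.0111  0.0112] x 0.0109
75 519 y [-0.0128 -0.0126  0.0109  0.0111] x 0.011
85 379 y [-0.0126 -0.012   0.0108  0.011 ] x 0.0106
tip 975 [-0.0116  0.012 ] [-0.0126  0.0111] 0.0898
```

```bash
cat > plan.py <<'E'
from h import *
from scipy.spatial.transform import Slerp
psi=np.radians(14.9); t=.42
zf=np.array([-np.sin(t)*np.cos(psi),-np.sin(t)*np.sin(psi),np.cos(t)]); yf=np.array([-np.sin(psi),np.cos(psi),0]); xf=np.cross(yf,zf)
Rf=np.c_[xf,yf,zf]
A=np.array([.5323,.0230,.0859])+Rf@[-.0003,-.0009,0]-.0023*np.array([0,1,0])
def ins(h,dx,zoff,ex=0,ey=0):
    G=np.eye(4); G[:3,:3]=np.c_[yf,xf,-zf]; G[:3,3]=A+zf*(h+zoff)-dx*yf+ex*xf+ey*yf; return G
def path(T,G,ncalls):
    # smooth interpolation, rows relative to each call's start
    n=5*ncalls; sl=Slerp([0,1],R.from_matrix(np.stack([T[:3,:3],G[:3,:3]])))
    f=lambda u:u*u*(3-2*u) if n>5 else u
    def at(k):
        u=f(k/n); M=np.eye(4); M[:3,:3]=sl(u).as_matrix(); M[:3,3]=T[:3,3]+u*(G[:3,3]-T[:3,3]); return M
    for c in range(ncalls):
        r=[delta(at(5*c),at(5*c+k)) for k in range(1,6)]
        print('L',[a[0].round(3).tolist() for a in r]); print('  R',[a[1].round(3).tolist() for a in r])
E
python3 - <<'E'
from plan import *
T=pose(); G=ins(.115,-.0016,.0264); print(A.round(4),G.round(4).tolist()); path(T,G,4)
E
```

```text
[0.5323 0.0198 0.0858] [[-0.2571, 0.8824, 0.394, 0.4761], [0.9664, 0.2348, 0.1048, 0.0065], [0.0, 0.4078, -0.9131, 0.2149], [0.0, 0.0, 0.0, 1.0]]
L [[0.021, -0.005, 0.0], [0.083, -0.02, 0.001], [0.179, -0.044, 0.002], [0.307, -0.076, 0.003], [0.461, -0.114, 0.004]]
  R [[-0.001, 0.0, -0.002], [-0.005, 0.002, -0.008], [-0.012, 0.004, -0.018], [-0.02, 0.006, -0.03], [-0.03, 0.01, -0.045]]
L [[0.18, -0.027, 0.003], [0.378, -0.056, 0.006], [0.589, -0.088, 0.01], [0.809, -0.12, 0.014], [1.034, -0.154, 0.018]]
  R [[-0.012, 0.004, -0.017], [-0.024, 0.008, -0.036], [-0.038, 0.012, -0.057], [-0.052, 0.017, -0.078], [-0.066, 0.022, -0.1]]
L [[0.227, 0.013, 0.013], [0.449, 0.026, 0.025], [0.662, 0.038, 0.037], [0.861, 0.049, 0.048], [1.042, 0.059, 0.058]]
  R [[-0.014, 0.005, -0.022], [-0.028, 0.009, -0.043], [-0.042, 0.014, -0.063], [-0.055, 0.018, -0.083], [-0.066, 0.022, -0.1]]
L [[0.153, 0.04, 0.019], [0.279, 0.073, 0.035], [0.375, 0.098, 0.047], [0.435, 0.114, 0.055], [0.457, 0.119, 0.058]]
  R [[-0.01, 0.003, -0.015], [-0.018, 0.006, -0.028], [-0.025, 0.008, -0.037], [-0.029, 0.009, -0.043], [-0.03, 0.01, -0.045]]
```

Request:
apply_moves(
  linear=[
    [0.02,-0.005,0.0],
    [0.08,-0.02,0.0],
    [0.18,-0.045,0.0],
    [0.31,-0.076,0.0],
    [0.46,-0.114,0.004],
  ],
  delta_rot=[
    [-0.001,0,-0.002],
    [-0.005,0.002,-0.008],
    [-0.012,0.004,-0.018],
    [-0.02,0.006,-0.03],
    [-0.03,0.01,-0.045],
  ],
)

```text
clock: 4.78
position: [0.4454, -0.2467, 0.2137]
tool_rot: [3.078, -0.018, 1.31]
force: [0.6, 0.2, -2.9]
grip_width: 0.0554
finger_force: 64.6
```

Request:
apply_moves(
  linear=[
    [0.18,-0.027,0.003],
    [0.38,-0.056,0.006],
    [0.59,-0.088,0.01],
    [0.8,-0.12,0.014],
    [1.0,-0.154,0.018],
  ],
  delta_rot=[
    [-0.012,0.004,-0.017],
    [-0.024,0.008,-0.036],
    [-0.038,0.012,-0.057],
    [-0.052,0.017,-0.078],
    [-0.066,0.022,-0.1],
  ],
)

```text
clock: 5.2
position: [0.4563, -0.1454, 0.2129]
tool_rot: [2.933, -0.036, 1.525]
force: [-0.1, -0.1, -1.9]
grip_width: 0.0549
finger_force: 64.6
```

Request:
apply_moves(
  linear=[
    [0.22,0.013,0.013],
    [0.44,0.026,0.025],
    [0.65,0.038,0.037],
    [0.85,0.049,0.048],
    [1.0,0.059,0.058],
  ],
  delta_rot=[
    [-0.014,0.005,-0.022],
    [-0.028,0.009,-0.043],
    [-0.042,0.014,-0.063],
    [-0.055,0.018,-0.083],
    [-0.066,0.022,-0.1],
  ],
)

```text
clock: 5.62
position: [0.4678, -0.0456, 0.212]
tool_rot: [2.788, -0.022, 1.74]
force: [1.2, -0.0, -2.0]
grip_width: 0.0553
finger_force: 64.6
```

Request:
apply_moves(
  linear=[
    [0.18,0.04,0.019],
    [0.33,0.073,0.035],
    [0.44,0.098,0.047],
    [0.53,0.119,0.058],
    [0.53,0.119,0.058],
  ],
  delta_rot=[
    [-0.01,0.003,-0.015],
    [-0.018,0.006,-0.028],
    [-0.025,0.008,-0.037],
    [-0.03,0.01,-0.045],
    [-0.03,0.01,-0.045],
  ],
)

```text
clock: 6.03
position: [0.4727, 0.0079, 0.2123]
tool_rot: [2.725, -0.006, 1.833]
force: [0.3, -0.4, -2.1]
grip_width: 0.0552
finger_force: 64.6
```

Request:
apply_moves(
  linear=[
    [0,0,0],
    [0,0,0],
    [0,0,0],
    [0,0,0],
    [0,0,0],
  ],
  delta_rot=[
    [0,0,0],
    [0,0,0],
    [0,0,0],
    [0,0,0],
    [0,0,0],
  ],
)

```text
clock: 6.45
position: [0.4734, 0.006, 0.2128]
tool_rot: [2.724, -0.005, 1.829]
force: [-0.3, -0.6, -2.3]
grip_width: 0.0552
finger_force: 64.6
```

```bash
python3 - <<'E'
from plan import *
s=monitor.observe(); T=pose(s); print(s['clock'],s['force'],s['qpos'].round(2)); print(delta(T,ins(.115,-.0016,.0264)))
o=[]
for n in ('side','wrist','scene'):
    p,d=optics.grab_frame(n); np.savez(n+'1.npz',p=p,d=d,T=T); o.append(p)
a=cv2.resize(o[0][150:300,230:390],(400,375),interpolation=2); b=cv2.resize(o[1],(400,300)); b=np.vstack([b,np.zeros((75,400,3),np.uint8)])
cv2.imwrite('pics/pre.png',np.hstack([a,b])[...,::-1])
E
```

```text
6.45 [-0.32942174 -0.63706861 -2.29622132] [ 0.12  0.16 -0.22  2.31 -0.13  0.26  0.28]
(array([-0.003,  0.034, -0.008]), array([-0.0014, -0.0021, -0.0017]))
```

View pics/pre.png

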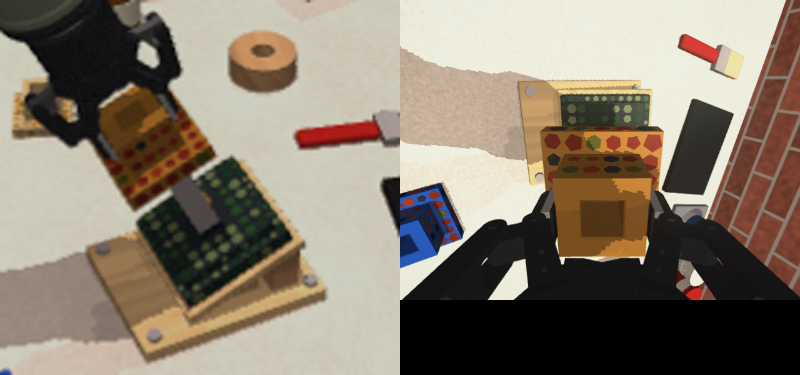

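The left picture (side) shows the drum tilted parallel above the seat, with the spindle tip just below it at crop (195,195). The right picture (wrist) shows the drum level in the fingers at (600,210), with the foot beyond it. I'll check the drum's place in the tool frame.

```bash
python3 - <<'E'
from plan import *
z=np.load('wrist1.npz'); C=np.array(optics.camera_info('wrist')['T_tool_cam']); P=cloud('wrist',z['d'],C); rgb=z['p'].astype(int)
m=np.isfinite(P[...,0])&(rgb[...,0]>rgb[...,2]+40)&(abs(P[...,0])<.06)&(abs(P[...,1])<.06)
Q=P[m]
print(np.histogram(Q[:,2],bins=np.arange(-.05,.05,.005)))
for lo,hi in ((-.042,-.026),(.003,.013)):
    S=Q[(Q[:,2]>lo)&(Q[:,2]<hi)]; 
    if len(S)>50:
        print(len(S),np.percentile(S[:,0],[1,99]).round(4),np.percentile(S[:,1],[1,99]).round(4),'z',np.median(S[:,2]).round(4)); r=cv2.minAreaRect((S[:,:2]*1000).astype(np.float32)); print(r)
T=pose()
for h in (.115,.095): print(h,*delta(T,ins(h,-.0016,.0264)))
E
```

```text
(array([    1,     0,    17, 15495,  1491,   994,   925,  1063,   985,
         757,   720,  9561,   533,   249,   195,   151,     0,     0,
           0]), array([-5.00000000e-02, -4.50000000e-02, -4.00000000e-02, -3.50000000e-02,
       -3.00000000e-02, -2.50000000e-02, -2.00000000e-02, -1.50000000e-02,
       -1.00000000e-02, -5.00000000e-03, -2.77555756e-17,  5.00000000e-03,
        1.00000000e-02,  1.50000000e-02,  2.00000000e-02,  2.50000000e-02,
        3.00000000e-02,  3.50000000e-02,  4.00000000e-02,  4.50000000e-02]))
16759 [-0.0267  0.0291] [-0.0277  0.027 ] z -0.0332
((0.3673076629638672, -0.3979816436767578), (59.352264404296875, 58.58822250366211), 89.99227905273438)
10257 [-0.0126  0.0459] [-0.0447  0.0439] z 0.0085
((16.636781692504883, -0.43212890625), (90.05741882324219, 59.64813995361328), 89.96480560302734)
0.115 [-0.005  0.033 -0.008] [-0.0013 -0.0022 -0.0015]
0.095 [-0.006  0.034  0.192] [-0.0013 -0.0022 -0.0015]
```

Request:
apply_moves(
  linear=[
    [-0.008,0.038,0.0],
    [-0.008,0.038,0.05],
    [-0.008,0.038,0.1],
    [-0.008,0.038,0.15],
    [-0.008,0.038,0.19],
  ],
  delta_rot=[
    [-0.001,-0.002,-0.0015],
    [-0.001,-0.002,-0.0015],
    [-0.001,-0.002,-0.0015],
    [-0.001,-0.002,-0.0015],
    [-0.001,-0.002,-0.0015],
  ],
)

```text
clock: 7.02
position: [0.4844, 0.0088, 0.1961]
tool_rot: [2.723, -0.001, 1.832]
force: [0.5, -0.6, -2.1]
grip_width: 0.0553
finger_force: 64.7
```

Request:
apply_moves(
  linear=[
    [0,0,0],
    [0,0,0],
    [0,0,0],
    [0,0,0],
    [0,0,0],
  ],
  delta_rot=[
    [0,0,0],
    [0,0,0],
    [0,0,0],
    [0,0,0],
    [0,0,0],
  ],
)

```text
clock: 7.43
position: [0.4844, 0.0085, 0.1972]
tool_rot: [2.722, -0.0, 1.831]
force: [0.1, 0.8, -1.2]
grip_width: 0.0555
finger_force: 64.7
```

```bash
python3 - <<'E'
from plan import *
s=monitor.observe(); T=pose(s); print(s['clock'],s['force'],(Rf.T@s['force']).round(2),s['qpos'].round(3)); print(delta(T,ins(.095,-.0013,.0268,.0005)))
E
```

```text
7.4333 [ 0.10074749  0.75661723 -1.23273487] [-0.24  0.71 -1.24] [ 0.085  0.208 -0.203  2.31  -0.102  0.213  0.251]
(array([-0.002, -0.001, -0.001]), array([-0.0002, -0.0002,  0.0001]))
```

```bash
cat > kin.py <<'E'
from plan import *
from scipy.optimize import least_squares
def fk(q,p):
    r=R.from_euler('ZYZYZYZ',q) if 0 else None
    H,L1,L2,L3,phi=p; e=lambda a,x:R.from_euler(a,x)
    A1=e('z',q[0])*e('y',q[1]); A2=A1*e('z',q[2])*e('y',q[3]); A3=A2*e('z',q[4])*e('y',q[5])
    pos=np.array([0,0,H])+A1.apply([0,0,L1])+A2.apply([0,0,L2])+A3.apply([0,0,L3]); return pos,A3*e('z',q[6]+phi)
D=[([-0.07019887,0.52205602,-0.03631784,1.60003804,0.02120604,1.02114266,-0.11277609],[.62462556,-.0000487,.23068893],[-3.14033797e+00,1.02644022e-04,1.57080461e+00])]
def fit(D):
    def res(p):
        o=[]
        for q,x,r in D:
            a,b=fk(q,p); o+=list((a-x)*10)+list((b.inv()*R.from_euler('xyz',r)).as_rotvec())
        return o
    return min((least_squares(res,[.35,.42,.4,.3,ph]) for ph in (0,1.57,3.14,-1.57)),key=lambda s:s.cost)
LO=np.array([-2.91,-.3,-1.5,.17,-1.26,.16,-2.52]); HI=np.array([2.91,2.13,1.42,2.43,4.41,1.93,2.52])
def ik(G,p,q0,m=.01):
    f=lambda q:np.r_[(fk(q,p)[0]-G[:3,3])*10,(fk(q,p)[1].inv()*R.from_matrix(G[:3,:3])).as_rotvec(),.003*(q-q0)]
    s=least_squares(f,np.clip(q0,LO+m+1e-3,HI-m-1e-3),bounds=(LO+m,HI-m)); return s.x,np.abs(s.fun[:6]).max()
E
python3 - <<'E'
from kin import *
s=monitor.observe(); D.append((s['qpos'],s['position'],s['tool_rot'])); S=fit(D); print(S.x.round(4),S.cost)
print(np.array(S.fun).round(3))
q=s['qpos']
for h in (.08,.06,.04,.02,0): 
    q,e=ik(ins(h,-.0013,.0268,.0005),S.x,q); print(h,q.round(3),e.round(5))
for h in (0,.06):
  for q3 in (-1,-.6,0,.6,1):
    q0=np.array(q); q0[2]=q3; print(h,q3,*[v.round(3) for v in ik(ins(h,-.0013,.0268,.0005),S.x,q0)])
E
```

```text
[0.162  0.6364 0.369  0.3025 1.3326] 0.5012472500412218
[ 0.039 -0.576 -0.127  0.    -0.     0.238 -0.204 -0.661  0.127 -0.025
  0.21  -0.238]
0.08 [-0.173  0.285  0.156  2.304  0.454  0.17  -0.487] 0.00021
0.06 [-0.027  0.324 -0.034  2.318  0.957  0.17  -1.001] 0.00012
0.04 [ 0.022  0.368 -0.097  2.329  1.309  0.17  -1.355] 7e-05
0.02 [ 0.06   0.413 -0.147  2.338  1.613  0.189 -1.661] 5e-05
0 [ 0.131  0.463 -0.253  2.345  1.799  0.252 -1.851] 2e-05
0 -1 [ 0.383  0.522 -0.665  2.345  1.665  0.478 -1.749] 0.0
0 -0.6 [ 0.247  0.482 -0.436  2.345  1.724  0.347 -1.789] 0.0
0 0 [ 0.068  0.457 -0.155  2.345  1.863  0.204 -1.908] 0.0
0 0.6 [ 0.02   0.454 -0.082  2.345  1.93   0.17  -1.97 ] 0.0
0 1 [-0.377  0.495  0.538  2.293 -1.25   0.17   1.253] 0.058
0.06 -1 [ 0.506  0.416 -0.837  2.318  1.339  0.511 -1.452] 0.0
0.06 -0.6 [ 0.392  0.376 -0.646  2.318  1.301  0.411 -1.394] 0.0
0.06 0 [ 0.237  0.344 -0.411  2.318  1.228  0.307 -1.301] 0.0
0.06 0.6 [ 0.126  0.331 -0.251  2.318  1.149  0.245 -1.21 ] 0.0
0.06 1 [-0.487  0.373  0.632  2.317 -0.95   0.17   0.958] 0.001
```

```bash
cat > kin2.py <<'E'
from kin import *
import itertools
def fk2(q,p,sg):
    e=lambda a,x:R.from_euler(a,x); q=np.array(q)*np.r_[sg[0],1,sg[1],1,sg[2],1,sg[3]]
    A1=e('z',q[0])*e('y',q[1]); A2=A1*e('z',q[2])*e('y',q[3]); A3=A2*e('z',q[4])*e('y',q[5])
    pos=np.array([0,0,p[0]])+e('z',q[0]).apply([p[6],p[5],0])+A1.apply([0,0,p[1]])+(A1*e('z',q[2])).apply([p[7],p[8],0])+A2.apply([0,0,p[2]])+A3.apply([p[9],0,p[3]]); return pos,A3*e('z',q[6]+p[4])
def rr(D,p,sg):
    o=[]
    for q,x,r in D:
        a,b=fk2(q,p,sg); o+=list((a-x)*10)+list(3*(b.inv()*R.from_euler('xyz',r)).as_rotvec())
    return np.array(o)
E
python3 - <<'E'
from kin2 import *
s=monitor.observe(); D.append((s['qpos'],s['position'],s['tool_rot'])); out=[]
for sg in itertools.product((1,-1),repeat=4):
    for ph in (0,1.57,3.14,-1.57):
        S=least_squares(lambda p:np.r_[rr(D,p,sg),.02*p[5:]],[.36,.42,.4,.3,ph,0,0,0,0,0]); out.append((S.cost,sg,S.x.round(3),np.abs(rr(D,S.x,sg)).max()))
for o in sorted(out,key=lambda o:o[0])[:3]: print(o)
E
```

```text
(np.float64(3.502564176025675e-07), (-1, -1, -1, -1), array([ 3.230e-01,  5.280e-01,  4.200e-01,  3.300e-01,  1.571e+00,
       -2.900e-02,  2.000e-03, -1.000e-03, -3.000e-02,  0.000e+00]), np.float64(9.258410253888395e-07))
(np.float64(3.502564176025675e-07), (-1, -1, -1, -1), array([ 3.230e-01,  5.280e-01,  4.200e-01,  3.300e-01,  1.571e+00,
       -2.900e-02,  2.000e-03, -1.000e-03, -3.000e-02,  0.000e+00]), np.float64(9.258410263291139e-07))
(np.float64(3.502564176025676e-07), (-1, -1, -1, -1), array([ 3.230e-01,  5.280e-01,  4.200e-01,  3.300e-01,  1.571e+00,
       -2.900e-02,  2.000e-03, -1.000e-03, -3.000e-02,  0.000e+00]), np.float64(9.258410354133728e-07))
```

```bash
cat >> kin2.py <<'E'
SG=(-1,-1,-1,-1)
def fitp(D): return least_squares(lambda p:np.r_[rr(D,p,SG),.02*p[5:]],[.36,.42,.4,.3,1.57,0,0,0,0,0]).x
def ik2(G,p,q0,m=.01):
    def f(q):
        a,b=fk2(q,p,SG); return np.r_[(a-G[:3,3])*10,(b.inv()*R.from_matrix(G[:3,:3])).as_rotvec(),.002*(q-q0)]
    s=least_squares(f,np.clip(q0,LO+m+1e-3,HI-m-1e-3),bounds=(LO+m,HI-m)); return s.x,np.abs(s.fun[:6]).max()
E
python3 - <<'E'
from kin2 import *
s=monitor.observe(); D.append((s['qpos'],s['position'],s['tool_rot'])); p=fitp(D)
q=s['qpos']
for h in (.08,.06,.04,.02,0): 
    q,e=ik2(ins(h,-.0013,.0268,.0005),p,q); print(h,q.round(3),e.round(5))
for h in (0,.06,.115):
  for q3 in (-1.2,-.6,0,.6,1.2):
    q0=np.array(q); q0[2]=q3; print(h,q3,*[v.round(3) for v in ik2(ins(h,-.0013,.0268,.0005),p,q0)])
E
```

```text
0.08 [ 0.068  0.245 -0.191  2.313 -0.094  0.173  0.243] 0.0
0.06 [ 0.323  0.326 -0.503  2.296  0.628  0.17  -0.464] 9e-05
0.04 [ 0.348  0.386 -0.548  2.291  0.989  0.17  -0.816] 3e-05
0.02 [ 0.332  0.438 -0.541  2.287  1.28   0.17  -1.1  ] 2e-05
0 [ 0.355  0.499 -0.582  2.278  1.528  0.206 -1.335] 2e-05
0 -1.2 [ 0.577  0.589 -0.879  2.263  1.519  0.382 -1.281] 0.0
0 -0.6 [ 0.362  0.501 -0.591  2.277  1.527  0.211 -1.332] 0.0
0 0 [ 0.299  0.485 -0.511  2.281  1.54   0.17  -1.355] 0.0
0 0.6 [-0.26   0.452  0.201  2.277 -1.25   0.17   1.384] 0.049
0 1.2 [-0.261  0.452  0.201  2.277 -1.25   0.17   1.383] 0.049
0.06 -1.2 [ 0.784  0.503 -1.104  2.269  1.196  0.438 -0.974] 0.0
0.06 -0.6 [ 0.66   0.427 -0.927  2.276  1.083  0.331 -0.882] 0.0
0.06 0 [ 0.555  0.384 -0.788  2.282  0.972  0.266 -0.786] 0.0
0.06 0.6 [-0.282  0.294  0.221  2.335 -0.918  0.17   1.058] 0.0
0.06 1.2 [-0.282  0.294  0.221  2.335 -0.918  0.17   1.058] 0.0
0.115 -1.2 [ 1.062  0.511 -1.441  2.255  1.03   0.592 -0.809] 0.0
0.115 -0.6 [ 1.001  0.418 -1.312  2.258  0.905  0.488 -0.697] 0.0
0.115 0 [ 0.909  0.34  -1.165  2.261  0.753  0.407 -0.558] 0.0
0.115 0.6 [ 0.783  0.278 -0.996  2.267  0.575  0.346 -0.393] 0.0
0.115 1.2 [ 0.612  0.227 -0.788  2.276  0.366  0.303 -0.196] 0.0
```

```bash
cat > sim.py <<'E'
from kin2 import *
def err(q,G,p):
    a,b=fk2(q,p,SG); Rb=b.as_matrix()
    return np.r_[G[:3,3]-a,(R.from_matrix(G[:3,:3])*b.inv()).as_rotvec()]
def jac(q,G,p):
    e0=err(q,G,p); return -np.array([(err(q+d,G,p)-e0)/1e-6 for d in 1e-6*np.eye(7)]).T
def go(q,T,G,p,n=40,null=None,k=0.0,verbose=False,m=.0):
    sl=Slerp([0,1],R.from_matrix(np.stack([T[:3,:3],G[:3,:3]])))
    for i in range(1,n+1):
        M=np.eye(4); u=i/n; M[:3,:3]=sl(u).as_matrix(); M[:3,3]=T[:3,3]+u*(G[:3,3]-T[:3,3])
        for _ in range(4):
            J=jac(q,M,p); act=np.ones(7,bool)
            for _ in range(3):
                W=np.diag(act.astype(float)); Jp=np.linalg.pinv(J@W,rcond=1e-4); dq=W@Jp@err(q,M,p)
                if null is not None: dq=dq+W@(np.eye(7)-Jp@J@W)@(k*(null-q))
                bad=((q+dq<LO+m)|(q+dq>HI-m))&act
                if not bad.any(): break
                act&=~bad
            q=np.clip(q+dq,LO+m,HI-m)
    return q,np.abs(err(q,G,p)).max()
E
cat > sim1.py <<'E'
from sim import *
s=monitor.observe(); D.append((s['qpos'],s['position'],s['tool_rot'])); p=fitp(D)
T0=np.eye(4); T0[:3,:3]=R.from_euler('xyz',D[0][2]).as_matrix(); T0[:3,3]=D[0][1]; q0=np.array(D[0][0])
home=q0.copy()
for null,k in ((None,0),(home,.005),(home,.02),((LO+HI)/2,.005)):
    q=q0; T=T0
    for G in (down([.502,-.2,.231],0),down([.4416,-.2966,.1717],-20.44),down([.4409,-.2956,.0264],-20.5),down([.4408,-.2956,.2179],-20.5),ins(.115,-.0013,.0268),ins(.095,-.0013,.0268,.0005)):
        q,e=go(q,T,G,p,12,null,k); T=G
    print(k,q.round(3),e.round(4))
print(s['qpos'].round(3))
E
python3 sim1.py
```

```text
0 [ 0.091  0.209 -0.21   2.31  -0.094  0.213  0.242] 0.0
0.005 [ 0.106  0.21  -0.227  2.309 -0.075  0.213  0.224] 0.0
0.02 [ 0.12   0.211 -0.243  2.308 -0.056  0.213  0.206] 0.0
0.005 [ 0.35   0.235 -0.506  2.294  0.25   0.23  -0.092] 0.0
[ 0.085  0.208 -0.203  2.31  -0.102  0.213  0.251]
```

```bash
cat > sim2.py <<'E'
from sim import *
s=monitor.observe(); D.append((s['qpos'],s['position'],s['tool_rot'])); p=fitp(D); q0=s['qpos']; T0=pose(s)
def rot(G,a):
    M=G.copy(); M[:3,:3]=G[:3,:3]@R.from_euler('z',a,degrees=True).as_matrix(); return M
for hup in (.1,.14,.18):
  for a in (0,90,-90,180,-180):
    q,e=go(q0,T0,ins(hup,-.0013,.0268),p,10); T=ins(hup,-.0013,.0268)
    for b in (np.array([.5,1])*a): G=rot(ins(hup,-.0013,.0268),b); q,e=go(q,T,G,p,12); T=G
    l=[q.round(2)]; 
    for h in (.08,.05,.02,0):
        G=rot(ins(h,-.0013,.0268),a); q,e=go(q,T,G,p,8); T=G; l.append((q[4].round(2),q[5].round(3),e.round(4)))
    print(hup,a,*l,q.round(2))
E
python3 sim2.py
```

```text
0.1 0 [ 0.09  0.2  -0.21  2.31 -0.11  0.23  0.25] (np.float64(-0.09), np.float64(0.172), np.float64(0.0)) (np.float64(1.01), np.float64(0.228), np.float64(0.0)) (np.float64(1.28), np.float64(0.168), np.float64(0.0)) (np.float64(1.55), np.float64(0.172), np.float64(0.0)) [ 0.3   0.49 -0.52  2.28  1.55  0.17 -1.36]
0.1 90 [-0.27  0.19  0.21  2.33 -0.5   0.24 -0.93] (np.float64(-0.57), np.float64(0.188), np.float64(0.0)) (np.float64(-1.09), np.float64(0.163), np.float64(0.0)) (np.float64(-1.23), np.float64(0.164), np.float64(0.0115)) (np.float64(-1.23), np.float64(0.164), np.float64(0.021)) [-0.27  0.41  0.21  2.28 -1.23  0.16 -0.21]
0.1 -90 [ 0.45  0.24 -0.61  2.29  0.33  0.25  1.41] (np.float64(0.4), np.float64(0.201), np.float64(0.0)) (np.float64(0.81), np.float64(0.164), np.float64(0.0)) (np.float64(1.28), np.float64(0.167), np.float64(0.0)) (np.float64(1.55), np.float64(0.171), np.float64(0.0)) [ 0.3   0.49 -0.51  2.28  1.55  0.17  0.21]
0.1 180 [-0.63  0.21  0.64  2.35 -0.84  0.29 -2.14] (np.float64(-0.98), np.float64(0.255), np.float64(0.0)) (np.float64(-1.17), np.float64(0.184),
[... 2996 characters left out ...]
float64(0.0)) [ 0.3   0.49 -0.52  2.28  1.55  0.17  0.21]
0.18 180 [-0.37  0.01  0.35  2.31 -0.49  0.42 -2.42] (np.float64(-0.86), np.float64(0.228), np.float64(0.0)) (np.float64(-1.08), np.float64(0.16), np.float64(0.0)) (np.float64(-1.22), np.float64(0.161), np.float64(0.0115)) (np.float64(-1.22), np.float64(0.161), np.float64(0.021)) [-0.26  0.41  0.2   2.28 -1.22  0.16 -1.79]
0.18 -180 [-0.05  0.14 -0.27  2.43  0.69  0.16  2.42] (np.float64(1.09), np.float64(0.453), np.float64(0.0)) (np.float64(1.25), np.float64(0.427), np.float64(0.0)) (np.float64(1.42), np.float64(0.427), np.float64(0.0)) (np.float64(1.53), np.float64(0.443), np.float64(0.0)) [ 0.64  0.63 -0.97  2.26  1.53  0.44  1.87]
```

Request:
apply_moves(
  linear=[
    [0,0,-0.03],
    [0,0,-0.06],
    [0,0,-0.06],
    [0,0,-0.06],
    [0,0,-0.06],
  ],
  delta_rot=[
    [0,0,-0.03],
    [0,0,-0.08],
    [0,0,-0.13],
    [0,0,-0.19],
    [0,0,-0.25],
  ],
)

```text
clock: 7.85
position: [0.482, 0.008, 0.2027]
tool_rot: [2.774, 0.207, 2.321]
force: [-0.4, 0.2, -3.4]
grip_width: 0.0552
finger_force: 64.7
```

Request:
apply_moves(
  linear=[
    [0,0,0],
    [0,0,0],
    [0,0,0],
    [0,0,0],
    [0,0,0],
  ],
  delta_rot=[
    [0,0,-0.05],
    [0,0,-0.1],
    [0,0,-0.15],
    [0,0,-0.2],
    [0,0,-0.25],
  ],
)

```text
clock: 8.27
position: [0.482, 0.0079, 0.2026]
tool_rot: [2.923, 0.361, 2.842]
force: [-0.2, 0.4, -2.5]
grip_width: 0.0553
finger_force: 64.7
```

Request:
apply_moves(
  linear=[
    [0,0,0],
    [0,0,0],
    [0,0,0],
    [0,0,0],
    [0,0,0],
  ],
  delta_rot=[
    [0,0,-0.05],
    [0,0,-0.1],
    [0,0,-0.15],
    [0,0,-0.2],
    [0,0,-0.25],
  ],
)

```text
clock: 8.68
position: [0.482, 0.0079, 0.2026]
tool_rot: [-3.14, 0.42, -2.877]
force: [0.4, -0.0, -2.4]
grip_width: 0.055
finger_force: 64.7
```

```bash
python3 - <<'E'
from sim2 import rot
from plan import *
s=monitor.observe(); T=pose(s); print('NOW',s['clock'],s['force'].round(1),s['qpos'].round(2),delta(T,rot(ins(.101,-.0013,.0268,.0005),-90)))
E
```

```text
0.1 0 [ 0.09  0.19 -0.2   2.32 -0.12  0.23  0.27] (np.float64(-0.11), np.float64(0.172), np.float64(0.0)) (np.float64(1.12), np.float64(0.282), np.float64(0.0)) (np.float64(1.37), np.float64(0.242), np.float64(0.0)) (np.float64(1.55), np.float64(0.257), np.float64(0.0)) [ 0.43  0.52 -0.68  2.29  1.55  0.26 -1.35]
0.1 90 [-0.27  0.18  0.21  2.34 -0.5   0.24 -0.91] (np.float64(-0.58), np.float64(0.189), np.float64(0.0)) (np.float64(-1.11), np.float64(0.164), np.float64(0.0)) (np.float64(-1.25), np.float64(0.165), np.float64(0.0116)) (np.float64(-1.25), np.float64(0.165), np.float64(0.0211)) [-0.26  0.41  0.21  2.29 -1.25  0.16 -0.17]
0.1 -90 [ 0.45  0.23 -0.61  2.3   0.31  0.25  1.42] (np.float64(0.39), np.float64(0.199), np.float64(0.0)) (np.float64(0.81), np.float64(0.162), np.float64(0.0)) (np.float64(1.31), np.float64(0.164), np.float64(0.0)) (np.float64(1.58), np.float64(0.181), np.float64(0.0)) [ 0.32  0.48 -0.54  2.29  1.58  0.18  0.17]
0.1 180 [-0.63  0.21  0.64  2.36 -0.84  0.3  -2.13] (np.float64(-0.98), np.float64(0.256), np.float64(0.0)) (np.float64(-1.19), np.float64(0.183
[... 3140 characters left out ...]
 np.float64(0.1035)) (np.float64(-0.48), np.float64(0.445), np.float64(0.1308)) (np.float64(-0.48), np.float64(0.445), np.float64(0.1582)) (np.float64(-0.48), np.float64(0.445), np.float64(0.1764)) [ 0.38  0.01 -0.39  2.28 -0.48  0.45 -2.42]
0.18 -180 [ 1.15  0.39 -1.49  2.25  0.81  0.55  2.5 ] (np.float64(1.1), np.float64(0.459), np.float64(0.0)) (np.float64(1.26), np.float64(0.435), np.float64(0.0)) (np.float64(1.43), np.float64(0.439), np.float64(0.0)) (np.float64(1.54), np.float64(0.458), np.float64(0.0)) [ 0.65  0.63 -0.99  2.27  1.54  0.46  1.85]
NOW 8.6833 [ 0.4 -0.  -2.4] [ 0.45  0.23 -0.62  2.29  0.31  0.25  1.43] (array([ 0.   , -0.001, -0.001]), array([ 0.0001, -0.0002,  0.002 ]))
```

The arm follows the predicted joints, so I finish the half turn.

Request:
apply_moves(
  linear=[
    [0,0,0],
    [0,0,0],
    [0,0,0],
    [0,0,0],
    [0,0,0],
  ],
  delta_rot=[
    [0,0,-0.05],
    [0,0,-0.1],
    [0,0,-0.15],
    [0,0,-0.2],
    [0,0,-0.25],
  ],
)

```text
clock: 9.1
position: [0.4821, 0.0078, 0.2026]
tool_rot: [-2.921, 0.36, -2.313]
force: [-0.3, -0.1, -2.9]
grip_width: 0.0551
finger_force: 64.7
```

Request:
apply_moves(
  linear=[
    [0,0,0],
    [0,0,0],
    [0,0,0],
    [0,0,0],
    [0,0,0],
  ],
  delta_rot=[
    [0,0,-0.05],
    [0,0,-0.1],
    [0,0,-0.15],
    [0,0,-0.2],
    [0,0,-0.25],
  ],
)

```text
clock: 9.52
position: [0.482, 0.0078, 0.2026]
tool_rot: [-2.772, 0.204, -1.792]
force: [0.1, 0.7, -2.3]
grip_width: 0.0552
finger_force: 64.7
```

Request:
apply_moves(
  linear=[
    [0,0,0],
    [0,0,0],
    [0,0,0],
    [0,0,0],
    [0,0,0],
  ],
  delta_rot=[
    [0,0,-0.05],
    [0,0,-0.1],
    [0,0,-0.15],
    [0,0,-0.2],
    [0,0,-0.248],
  ],
)

```text
clock: 9.93
position: [0.4821, 0.0079, 0.2029]
tool_rot: [-2.722, -0.001, -1.31]
force: [-0.5, 0.3, -2.7]
grip_width: 0.0551
finger_force: 64.7
```

Request:
apply_moves(
  linear=[
    [0,0,0],
    [0,0,0],
    [0,0,0],
    [0,0,0],
    [0,0,0],
  ],
  delta_rot=[
    [0,0,0],
    [0,0,0],
    [0,0,0],
    [0,0,0],
    [0,0,0],
  ],
)

```text
clock: 10.35
position: [0.482, 0.0081, 0.2025]
tool_rot: [-2.722, 0.003, -1.316]
force: [0.0, 1.0, -1.9]
grip_width: 0.0549
finger_force: 64.7
```

```bash
cat >> plan.py <<'E'
def rot(G,a):
    M=G.copy(); M[:3,:3]=G[:3,:3]@R.from_euler('z',a,degrees=True).as_matrix(); return M
E
python3 - <<'E'
from plan import *
s=monitor.observe(); T=pose(s); print('NOW',s['clock'],s['force'].round(1),s['qpos'].round(2))
for h in (.101,.095,.085): print(h,delta(T,rot(ins(h,.0013,.0268,.0005),180)))
n='wrist'; p,d=optics.grab_frame(n); np.savez('wrist2.npz',p=p,d=d,T=T)
z=np.load('wrist2.npz'); C=np.array(optics.camera_info('wrist')['T_tool_cam']); P=cloud('wrist',d,C); rgb=p.astype(int)
m=np.isfinite(P[...,0])&(rgb[...,0]>rgb[...,2]+40)&(abs(P[...,0])<.06)&(abs(P[...,1])<.06); Q=P[m]
for lo,hi in ((-.042,-.026),(.003,.013)):
    S=Q[(Q[:,2]>lo)&(Q[:,2]<hi)]; print(len(S),np.percentile(S[:,0],[1,99]).round(4),np.percentile(S[:,1],[1,99]).round(4),'z',np.median(S[:,2]).round(4))
m=np.isfinite(P[...,0])&(rgb.max(2)<90)&(rgb[...,1]>=rgb[...,0])&(P[...,2]>.1)
cv2.imwrite('pics/w2.png',p[...,::-1])
E
```

```text
NOW 10.35 [ 0.   1.  -1.9] [ 0.87  0.35 -1.13  2.28  0.82  0.39  2.5 ]
0.101 (array([ 0.029, -0.   , -0.002]), array([ 0.0003,  0.0001, -0.003 ]))
0.095 (array([ 0.029, -0.   ,  0.058]), array([ 0.0003,  0.0001, -0.003 ]))
0.085 (array([ 0.029, -0.   ,  0.158]), array([ 0.0003,  0.0001, -0.003 ]))
16728 [-0.0287  0.0271] [-0.027   0.0277] z -0.0332
10271 [-0.0146  0.0439] [-0.044   0.0447] z 0.0085
```

View pics/w2.png

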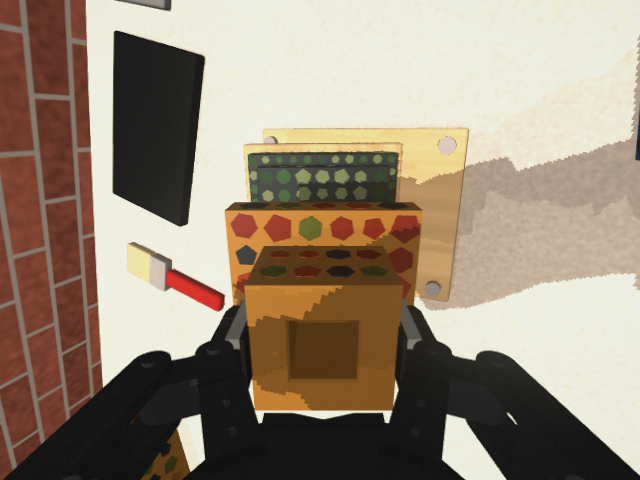

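The wrist picture shows the drum held level at (324,350), the foot beyond it at (323,180), and the shaded stand clear to the right. The drum's image has not shifted, but its computed place in the tool frame has, so I check the reported camera transform.

```bash
python3 - <<'E'
from plan import *
i=optics.camera_info('wrist'); print(np.round(i['T_tool_cam'],5)); 
for f in ('wrist1.npz','wrist2.npz'):
    z=np.load(f); p=z['p'].astype(int); d=z['d']; m=(p[...,0]>p[...,2]+40)&(d<.2)&(d>0.05); v,u=np.nonzero(m[:,:]); print(f,np.percentile(u,[1,99]),np.percentile(v,[1,99]),np.median(d[m]))
    print(z['T'].round(4))
E
```

```text
[[ 5.5000e-04 -9.4948e-01 -3.1383e-01  7.9590e-02]
 [ 1.0000e+00  7.5000e-04 -5.2000e-04  4.0000e-04]
 [ 7.3000e-04 -3.1383e-01  9.4948e-01 -1.4234e-01]
 [ 0.0000e+00  0.0000e+00  0.0000e+00  1.0000e+00]]
wrist1.npz [231. 415.] [204. 408.] 0.1369448
[[-0.2558  0.8844  0.3904  0.4734]
 [ 0.9667  0.2317  0.1084  0.006 ]
 [ 0.0055  0.4051 -0.9143  0.2128]
 [ 0.      0.      0.      1.    ]]
wrist2.npz [232. 414.] [204. 408.] 0.13692294
[[ 0.2516 -0.8843  0.3934  0.482 ]
 [-0.9678 -0.2288  0.1049  0.0081]
 [-0.0027 -0.4071 -0.9134  0.2025]
 [ 0.      0.      0.      1.    ]]
```

The reported transform carries an error fixed in the world frame, about (-0.45, +0.95) mm. Averaging the two readings centres the drum on the TCP and corrects the spindle's position.

```bash
python3 - <<'E'
t=open('plan.py').read().split('\n')
t=['A=np.array([.53275,.02205,.0859])+Rf@[0,-.00095,0]' if l.startswith('A=') else l for l in t]
open('plan.py','w').write('\n'.join(t))
from plan import *
s=monitor.observe(); T=pose(s)
for h in (.101,.092,.084): print(h,delta(T,rot(ins(h,0,.0266),180)))
E
```

```text
0.101 (array([ 0.005, -0.005,  0.004]), array([ 0.0003,  0.0001, -0.0028]))
0.092 (array([ 0.005, -0.005,  0.094]), array([ 0.0003,  0.0001, -0.0028]))
0.084 (array([ 0.005, -0.005,  0.174]), array([ 0.0003,  0.0001, -0.0028]))
```

Request:
apply_moves(
  linear=[
    [0.005,-0.005,0.02],
    [0.005,-0.005,0.04],
    [0.005,-0.005,0.06],
    [0.005,-0.005,0.08],
    [0.005,-0.005,0.09],
  ],
  delta_rot=[
    [0,0,-0.003],
    [0,0,-0.003],
    [0,0,-0.003],
    [0,0,-0.003],
    [0,0,-0.003],
  ],
)

```text
clock: 10.82
position: [0.4861, 0.0087, 0.1941]
tool_rot: [-2.722, 0.0, -1.309]
force: [0.5, 0.7, -2.6]
grip_width: 0.0555
finger_force: 64.7
```

Request:
apply_moves(
  linear=[
    [0,0,0.02],
    [0,0,0.04],
    [0,0,0.06],
    [0,0,0.07],
    [0,0,0.07],
  ],
  delta_rot=[
    [0,0,0],
    [0,0,0],
    [0,0,0],
    [0,0,0],
    [0,0,0],
  ],
)

```text
clock: 11.23
position: [0.4888, 0.0094, 0.1878]
tool_rot: [-2.723, 0.0, -1.309]
force: [-0.1, 0.2, -1.7]
grip_width: 0.0549
finger_force: 64.7
```

```bash
cat > st.py <<'E'
from plan import *
s=monitor.observe(); T=pose(s); print(s['clock'],'f_foot',(Rf.T@s['force']).round(1),'m',s['moment'].round(2),s['qpos'].round(2),'tip in foot',(Rf.T@(T[:3,3]-A)*1000).round(1),'rotdev',delta(T,rot(ins(0,0,0),180))[1])
E
python3 st.py
```

```text
11.2333 f_foot [-0.7  0.2 -1.5] m [-0.12  0.61 -0.05] [ 0.78  0.38 -1.05  2.28  0.91  0.36  2.43] tip in foot [ -0.2   0.  111.7] rotdev [0.0004 0.0004 0.0006]
```

Request:
apply_moves(
  linear=[
    [0,0,0.05],
    [0,0,0.1],
    [0,0,0.15],
    [0,0,0.2],
    [0,0,0.25],
  ],
  delta_rot=[
    [0,0,0],
    [0,0,0],
    [0,0,0],
    [0,0,0],
    [0,0,0],
  ],
)

```text
clock: 11.65
position: [0.4992, 0.0121, 0.1653]
tool_rot: [-2.721, 0.0, -1.309]
force: [1.1, -0.4, -0.7]
grip_width: 0.0551
finger_force: 64.7
```

```bash
python3 st.py
```

```text
11.65 f_foot [ 0.7 -0.6 -1. ] m [-0.05  0.09 -0.03] [ 0.66  0.41 -0.92  2.28  1.06  0.32  2.28] tip in foot [ 0.4 -0.1 86.8] rotdev [-0.0001  0.0003  0.0006]
```

Request:
apply_moves(
  linear=[
    [0,0,0.06],
    [0,0,0.12],
    [0,0,0.18],
    [0,0,0.24],
    [0,0,0.3],
  ],
  delta_rot=[
    [0,0,0],
    [0,0,0],
    [0,0,0],
    [0,0,0],
    [0,0,0],
  ],
)

```text
clock: 12.07
position: [0.511, 0.0153, 0.1378]
tool_rot: [-2.721, 0.0, -1.309]
force: [1.3, -0.3, -1.1]
grip_width: 0.0551
finger_force: 64.9
```

Request:
apply_moves(
  linear=[
    [0,0,0.05],
    [0,0,0.1],
    [0,0,0.15],
    [0,0,0.2],
    [0,0,0.25],
  ],
  delta_rot=[
    [0,0,0],
    [0,0,0],
    [0,0,0],
    [0,0,0],
    [0,0,0],
  ],
)

```text
clock: 12.48
position: [0.5209, 0.0179, 0.1151]
tool_rot: [-2.721, 0.0, -1.309]
force: [1.1, 0.7, -0.4]
grip_width: 0.0554
finger_force: 64.8
```

```bash
python3 st.py
```

```text
12.4833 f_foot [ 0.9  0.4 -0.9] m [-0.09  0.17 -0.05] [ 0.48  0.52 -0.74  2.28  1.47  0.28  1.89] tip in foot [ 0.4  0.  31.7] rotdev [-0.0001  0.0003  0.0006]
```

Request:
apply_moves(
  linear=[
    [0,0,0.015],
    [0,0,0.03],
    [0,0,0.045],
    [0,0,0.055],
    [0,0,0.06],
  ],
  delta_rot=[
    [0,0,0],
    [0,0,0],
    [0,0,0],
    [0,0,0],
    [0,0,0],
  ],
)

```text
clock: 12.9
position: [0.5226, 0.0183, 0.1103]
tool_rot: [-2.721, -0.001, -1.309]
force: [-25.5, -6.1, 54.6]
grip_width: 0.0552
finger_force: 72.0
```

```bash
cat > held.py <<'E'
from plan import *
p,d=optics.grab_frame('wrist'); C=np.array(optics.camera_info('wrist')['T_tool_cam']); P=cloud('wrist',d,C); rgb=p.astype(int)
m=np.isfinite(P[...,0])&(rgb[...,0]>rgb[...,2]+25)&(abs(P[...,0])<.035)&(abs(P[...,1])<.035)&(P[...,2]<-.01)&(P[...,2]>-.06); Q=P[m]
print('hub top in tool z',np.median(Q[Q[:,2]<np.percentile(Q[:,2],20)+.006,2]).round(4),len(Q))
cv2.imwrite('pics/held.png',p[...,::-1])
E
python3 st.py; python3 held.py
```

```text
12.9 f_foot [-1.7  0.7 60.5] m [-0.21  1.94 -0.02] [ 0.48  0.53 -0.74  2.28  1.51  0.29  1.85] tip in foot [ 0.1 -0.1 26.6] rotdev [-0.0001 -0.0001  0.0007]
hub top in tool z -0.0334 15216
```

Request:
apply_moves(
  linear=[
    [0,0,-0.01],
    [0,0,-0.01],
    [0,0,-0.01],
    [0,0,-0.01],
    [0,0,-0.01],
  ],
  delta_rot=[
    [0,0,0],
    [0,0,0],
    [0,0,0],
    [0,0,0],
    [0,0,0],
  ],
)

```text
clock: 13.37
position: [0.5223, 0.0182, 0.1104]
tool_rot: [-2.722, 0.0, -1.31]
force: [1.1, 0.5, 0.4]
grip_width: 0.055
finger_force: 64.8
```

Request:
apply_moves(
  linear=[
    [0,0,0],
    [0,0,0],
    [0,0,0],
    [0,0,0],
    [0,0,0],
  ],
  delta_rot=[
    [0,0,0],
    [0,0,0],
    [0,0,0],
    [0,0,0],
    [0,0,0],
  ],
  gripper=1,
)

```text
clock: 13.78
position: [0.5222, 0.0182, 0.1103]
tool_rot: [-2.722, 0.0, -1.309]
force: [-0.2, 0.3, 0.5]
grip_width: 0.0855
finger_force: 0.0
```

Request:
apply_moves(
  linear=[
    [0,0,0],
    [0,0,0],
    [0,0,0],
    [0,0,0],
    [0,0,0],
  ],
  delta_rot=[
    [0,0,0],
    [0,0,0],
    [0,0,0],
    [0,0,0],
    [0,0,0],
  ],
)

```text
clock: 14.2
position: [0.5223, 0.0182, 0.1104]
tool_rot: [-2.722, 0.0, -1.309]
force: [1.1, 0.5, -0.4]
grip_width: 0.0857
finger_force: 0.0
```

```bash
python3 st.py; python3 held.py; cat > simc.py <<'E'
from sim import *
s=monitor.observe(); D.append((s['qpos'],s['position'],s['tool_rot'])); p=fitp(D); q=s['qpos']; T=pose(s)
# plan: retreat, travel to above cap, grasp, back, insert
cap=np.array([.3915,.3135])
for a in (-4.7,85.3,-94.7,175.3):
    q=s['qpos']; T=pose(s); out=[]
    up=T.copy(); up[:3,3]+=.115*zf
    q,e=go(q,T,up,p,10); T=up; out.append((q.round(2),e.round(4)))
    for G in (down(np.r_[cap,.23],a),down(np.r_[cap,.03],a),down(np.r_[cap,.23],a)):
        q,e=go(q,T,G,p,25); T=G; out.append((q.round(2),e.round(4)))
    for b in (0,90,180,-90):
        G=rot(ins(.16,0,.022),b); q1,e=go(q,T,G,p,30); o2=[(q1.round(2),e.round(4))]; T1=G
        for h in (.1,.08,.06): 
            G=rot(ins(h,0,.022),b); q1,e=go(q1,T1,G,p,8); T1=G; o2.append((q1[[3,4,5,6]].round(2),e.round(4)))
        print(a,b,*o2)
    print(a,*out)
E
python3 simc.py
```

```text
14.2 f_foot [ 1.   0.1 -0.9] m [-0.1  0.4  0. ] [ 0.48  0.53 -0.74  2.28  1.5   0.29  1.86] tip in foot [-0.2 -0.  26.9] rotdev [0.0003 0.0003 0.0005]
hub top in tool z -0.0332 15043
-4.7 0 (array([-1.3 , -0.03, -1.45,  2.34,  0.73,  0.39,  2.49]), np.float64(0.9119)) (array([2.34, 0.73, 0.39, 2.49]), np.float64(0.9119)) (array([2.34, 0.73, 0.39, 2.49]), np.float64(0.9119)) (array([2.34, 0.73, 0.39, 2.49]), np.float64(0.9119))
-4.7 90 (array([-1.3 , -0.03, -1.45,  2.34,  0.73,  0.39,  2.49]), np.float64(0.9835)) (array([2.34, 0.73, 0.39, 2.49]), np.float64(0.9835)) (array([2.34, 0.73, 0.39, 2.49]), np.float64(0.9835)) (array([2.34, 0.73, 0.39, 2.49]), np.float64(0.9835))
-4.7 180 (array([-1.3 , -0.03, -1.45,  2.34,  0.73,  0.39,  2.49]), np.float64(2.3899)) (array([2.34, 0.73, 0.39, 2.49]), np.float64(2.3899)) (array([2.34, 0.73, 0.39, 2.49]), np.float64(2.3899)) (array([2.34, 0.73, 0.39, 2.49]), np.float64(2.3899))
-4.7 -90 (array([-1.3 , -0.03, -1.45,  2.34,  0.73,  0.39,  2.49]), np.float64(2.1799)) (array([2.34, 0.73, 0.39, 2.49]), np.float64(2.1799)) (array([2.34, 0.73, 0.39, 2.
[... 3570 characters left out ...]
array([2.27, 1.  , 0.47, 2.36]), np.float64(0.0)) (array([2.27, 1.1 , 0.45, 2.26]), np.float64(0.0)) (array([2.28, 1.21, 0.43, 2.16]), np.float64(0.0))
175.3 -90 (array([ 0.94,  0.15, -1.07,  2.25,  0.18,  0.4 ,  1.58]), np.float64(0.0)) (array([2.28, 0.51, 0.28, 1.23]), np.float64(0.0)) (array([2.29, 0.61, 0.23, 1.14]), np.float64(0.0)) (array([2.3 , 0.69, 0.18, 1.04]), np.float64(0.0))
175.3 (array([ 1.02,  0.4 , -1.31,  2.26,  0.87,  0.47,  2.49]), np.float64(0.0)) (array([ 0.03,  0.57, -1.14,  1.87,  0.58,  1.09,  1.72]), np.float64(0.0)) (array([-0.17,  0.83, -0.87,  2.01,  0.94,  0.77,  1.44]), np.float64(0.0)) (array([ 0.03,  0.56, -1.14,  1.87,  0.58,  1.09,  1.72]), np.float64(0.0))
```

Drum home: the TCP read h=0 under 60 N, and the hub's height did not change after release. Next is a refined route to the cap and back.

```bash
cat > simd.py <<'E'
from sim import *
s=monitor.observe(); D.append((s['qpos'],s['position'],s['tool_rot'])); p=fitp(D); cap=np.array([.3915,.3135]); a=175.3
q=s['qpos']; T=pose(s); up=T.copy(); up[:3,3]+=.1*zf
for G in (up,down(np.r_[cap,.16],a),down(np.r_[cap,.022],a),down(np.r_[cap,.2],a),rot(ins(.125,0,.022),180),rot(ins(.095,0,.022),180),rot(ins(.06,0,.022),180)):
    q,e=go(q,T,G,p,25); T=G; print(q.round(2),e.round(4))
T=pose(s); path(up,down(np.r_[cap,.16],a),4)
E
python3 simd.py
```

```text
[ 0.88  0.37 -1.15  2.27  0.85  0.4   2.5 ] 0.0
[-0.07  0.62 -1.    1.94  0.65  0.94  1.67] 0.0
[-0.22  0.81 -0.8   2.01  0.91  0.72  1.46] 0.0
[-0.03  0.57 -1.05  1.9   0.58  1.01  1.72] 0.0
[ 1.04  0.39 -1.34  2.26  0.84  0.48  2.51] 0.0
[ 0.89  0.42 -1.19  2.27  0.98  0.43  2.37] 0.0
[ 0.74  0.47 -1.03  2.28  1.17  0.39  2.19] 0.0
L [[-0.023, 0.002, 0.002], [-0.089, 0.007, 0.01], [-0.194, 0.015, 0.021], [-0.332, 0.026, 0.036], [-0.498, 0.04, 0.054]]
  R [[-0.001, 0.0, 0.001], [-0.006, 0.001, 0.004], [-0.012, 0.002, 0.01], [-0.021, 0.004, 0.017], [-0.031, 0.005, 0.025]]
L [[-0.19, 0.024, 0.02], [-0.399, 0.05, 0.041], [-0.622, 0.078, 0.064], [-0.854, 0.108, 0.088], [-1.092, 0.138, 0.113]]
  R [[-0.012, 0.002, 0.01], [-0.025, 0.004, 0.02], [-0.039, 0.007, 0.032], [-0.053, 0.009, 0.043], [-0.068, 0.012, 0.056]]
L [[-0.233, 0.054, 0.025], [-0.462, 0.107, 0.049], [-0.681, 0.157, 0.072], [-0.886, 0.205, 0.094], [-1.072, 0.248, 0.114]]
  R [[-0.015, 0.003, 0.012], [-0.029, 0.005, 0.024], [-0.043, 0.008, 0.035], [-0.056, 0.01, 0.046], [-0.068, 0.012, 0.056]]
L [[-0.158, 0.054, 0.02], [-0.289, 0.098, 0.036], [-0.388, 0.132, 0.049], [-0.451, 0.153, 0.057], [-0.473, 0.161, 0.059]]
  R [[-0.01, 0.002, 0.008], [-0.019, 0.003, 0.015], [-0.025, 0.004, 0.021], [-0.03, 0.005, 0.024], [-0.031, 0.005, 0.025]]
```

Request:
apply_moves(
  linear=[
    [0,0,-0.15],
    [0,0,-0.35],
    [0,0,-0.55],
    [0,0,-0.75],
    [0,0,-0.92],
  ],
  delta_rot=[
    [0,0,0],
    [0,0,0],
    [0,0,0],
    [0,0,0],
    [0,0,0],
  ],
)

```text
clock: 14.67
position: [0.4854, 0.0089, 0.1954]
tool_rot: [-2.723, -0.001, -1.308]
force: [0.4, 0.4, 0.5]
grip_width: 0.0856
finger_force: 0.0
```

Request:
apply_moves(
  linear=[
    [-0.02,0.002,-0.01],
    [-0.09,0.007,-0.02],
    [-0.19,0.015,-0.03],
    [-0.33,0.026,-0.01],
    [-0.5,0.04,0.0],
  ],
  delta_rot=[
    [-0.001,0.0,0.001],
    [-0.006,0.001,0.004],
    [-0.012,0.002,0.01],
    [-0.021,0.004,0.017],
    [-0.031,0.005,0.025],
  ],
)

```text
clock: 15.08
position: [0.4694, 0.0564, 0.1921]
tool_rot: [-2.789, 0.01, -1.364]
force: [-0.1, -0.1, -0.9]
grip_width: 0.0851
finger_force: 0.0
```

Request:
apply_moves(
  linear=[
    [-0.19,0.024,0.02],
    [-0.4,0.05,0.041],
    [-0.6,0.078,0.064],
    [-0.8,0.108,0.088],
    [-1.0,0.138,0.113],
  ],
  delta_rot=[
    [-0.012,0.002,0.01],
    [-0.025,0.004,0.02],
    [-0.039,0.007,0.032],
    [-0.053,0.009,0.043],
    [-0.068,0.012,0.056],
  ],
)

```text
clock: 15.5
position: [0.4393, 0.1537, 0.1777]
tool_rot: [-2.934, 0.017, -1.482]
force: [0.2, -0.9, -0.0]
grip_width: 0.0853
finger_force: 0.0
```

Request:
apply_moves(
  linear=[
    [-0.22,0.054,0.025],
    [-0.44,0.107,0.049],
    [-0.65,0.157,0.072],
    [-0.85,0.205,0.094],
    [-1.0,0.248,0.114],
  ],
  delta_rot=[
    [-0.015,0.003,0.012],
    [-0.029,0.005,0.024],
    [-0.043,0.008,0.035],
    [-0.056,0.01,0.046],
    [-0.068,0.012,0.056],
  ],
)

```text
clock: 15.92
position: [0.4082, 0.2525, 0.163]
tool_rot: [-3.077, 0.008, -1.6]
force: [0.2, -0.3, -0.2]
grip_width: 0.085
finger_force: 0.0
```

Request:
apply_moves(
  linear=[
    [-0.2,0.054,0.02],
    [-0.4,0.098,0.036],
    [-0.55,0.132,0.049],
    [-0.63,0.16,0.06],
    [-0.63,0.16,0.06],
  ],
  delta_rot=[
    [-0.01,0.002,0.008],
    [-0.019,0.003,0.015],
    [-0.025,0.004,0.021],
    [-0.031,0.005,0.025],
    [-0.031,0.005,0.025],
  ],
)

```text
clock: 16.33
position: [0.3945, 0.3155, 0.1566]
tool_rot: [3.141, 0.0, -1.652]
force: [-1.3, -0.3, 0.1]
grip_width: 0.0853
finger_force: 0.0
```

```bash
python3 - <<'E'
from plan import *
s=monitor.observe(); T=pose(s); print(s['clock'],s['qpos'].round(2),s['position'].round(4),delta(T,down([.3915,.3135,.16],175.3)))
collar('cap','w_cap',.044,.014)
for n in ('side','scene'):
    p,d=optics.grab_frame(n); cv2.imwrite(f'pics/{n}3.png',p[...,::-1]); np.savez(n+'3.npz',p=p,d=d)
E
```

```text
16.3333 [-0.09  0.61 -0.97  1.95  0.63  0.92  1.69] [0.3945 0.3155 0.1566] (array([ 0.022,  0.029, -0.034]), array([0.0005, 0.0002, 0.0006]))
3342 c [389.6 316.9] [71.  70.2] 83.85 z 0.0138
1854 c [389.7 316.9] [43.1 42.1] 84.17 z 0.0435
```

View pics/w_cap.png

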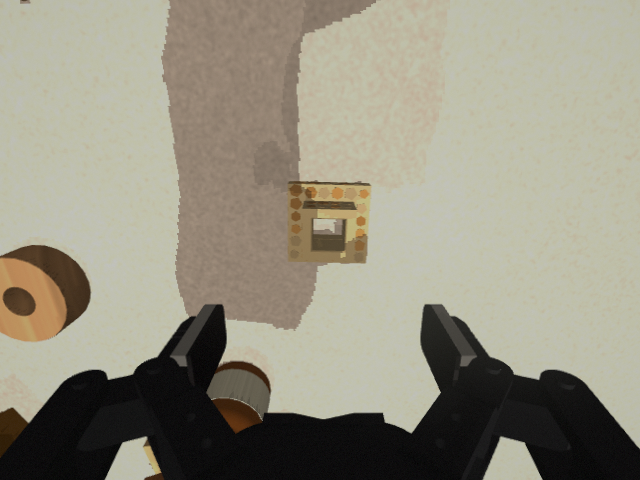

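The wrist picture shows the cap at (329,223) between the fingers. The blank is at (30,295), and the varnish jar's lid is at (240,390) behind the left finger. I'll check the jar's clearance and refine the cap with the averaged camera transform.

```bash
python3 - <<'E'
from plan import *
i=np.array(optics.camera_info('wrist')['T_tool_cam']); print(i.round(4))
N=np.array([[.0005,-.9495,-.3138,.08055],[1,.0005,.0002,-.00005],[0,-.3138,.9495,-.1423],[0,0,0,1]])
u,_,v=np.linalg.svd(N[:3,:3]); N[:3,:3]=u@v
z=np.load('w_cap.npz'); T=z['T']
for C in (i,N):
    P=cloud('wrist',z['d'],T@C).reshape(-1,3); P=P[np.isfinite(P[:,0])]; Q=P[np.linalg.norm(P[:,:2]-T[:2,3],axis=1)<.06]
    for zt in (.0138,.0435):
        S=Q[abs(Q[:,2]-zt)<.004]; r=cv2.minAreaRect((S[:,:2]*1000).astype(np.float32)); print(np.round(r[0],1),np.round(r[1],1),round(r[2],2))
n='scene'; z=np.load('scene3.npz'); P=cloud(n,z['d'],cam2world(n))[195:245,470:515].reshape(-1,3); S=P[(P[:,2]>.085)&(P[:,2]<.11)]; print('jar top',len(S),S.mean(0).round(3))
S=S.mean(0); Tj=np.linalg.inv(down([.3902,.3160,.022],174))@np.r_[S,1]; print('jar in tool',Tj.round(3))
E
```

```text
[[ 5.000e-04 -9.495e-01 -3.138e-01  7.970e-02]
 [ 1.000e+00  7.000e-04 -5.000e-04  6.000e-04]
 [ 7.000e-04 -3.138e-01  9.495e-01 -1.422e-01]
 [ 0.000e+00  0.000e+00  0.000e+00  1.000e+00]]
[389.6 316.9] [71.  70.2] 83.85
[389.7 317. ] [43.  42.1] 83.79
[390. 316.] [71.  70.2] 83.85
[390.1 316.1] [43.  42.1] 83.79
jar top 370 [0.503 0.488 0.099]
jar in tool [-0.183 -0.095 -0.077  1.   ]
```

```bash
python3 - <<'E'
from plan import *
s=monitor.observe(); print(s['position'].round(4)); print(delta(pose(s),down([.39005,.31605,.022],173.8)))
E
```

```text
[0.3956 0.3128 0.1571]
(array([-0.028,  0.059,  1.351]), array([-0.0003, -0.0001,  0.0122]))
```

Request:
apply_moves(
  linear=[
    [-0.02,0.03,0.05],
    [-0.028,0.059,0.1],
    [-0.028,0.059,0.2],
    [-0.028,0.059,0.2],
    [-0.028,0.059,0.2],
  ],
  delta_rot=[
    [0,0,0.006],
    [0,0,0.012],
    [0,0,0.012],
    [0,0,0.012],
    [0,0,0.012],
  ],
)

```text
clock: 16.9
position: [0.3899, 0.3162, 0.137]
tool_rot: [3.141, 0.0, -1.679]
force: [-0.0, 0.9, 0.7]
grip_width: 0.0848
finger_force: 0.0
```

Request:
apply_moves(
  linear=[
    [0,0,0],
    [0,0,0],
    [0,0,0],
    [0,0,0],
    [0,0,0],
  ],
  delta_rot=[
    [0,0,0],
    [0,0,0],
    [0,0,0],
    [0,0,0],
    [0,0,0],
  ],
)

```text
clock: 17.32
position: [0.3901, 0.3167, 0.1377]
tool_rot: [-3.141, 0.001, -1.679]
force: [0.2, -0.5, -0.3]
grip_width: 0.0852
finger_force: 0.0
```

```bash
python3 - <<'E'
from plan import *
T=pose(); p,d=optics.grab_frame('wrist')
N=np.array([[.0005,-.9495,-.3138,.08055],[1,.0005,.0002,-.00005],[0,-.3138,.9495,-.1423],[0,0,0,1]])
u,_,v=np.linalg.svd(N[:3,:3]); N[:3,:3]=u@v
P=cloud('wrist',d,T@N).reshape(-1,3); P=P[np.isfinite(P[:,0])]; Q=P[np.linalg.norm(P[:,:2]-T[:2,3],axis=1)<.06]
for zt in (.0138,.0435):
    S=Q[abs(Q[:,2]-zt)<.004]; r=cv2.minAreaRect((S[:,:2]*1000).astype(np.float32)); print(np.round(r[0],1),np.round(r[1],1),round(r[2],2))
print(T[:3,3].round(4),delta(T,down([r[0][0]/1000,r[0][1]/1000,.022],90+r[2])))
E
```

```text
[389.9 315.9] [70.9 70.7] 83.91
[390.1 316.1] [42.8 42.1] 83.93
[0.3901 0.3167 0.1377] (array([ 0.008, -0.   ,  1.157]), array([-0.0002,  0.0005, -0.001 ]))
```

Request:
apply_moves(
  linear=[
    [0.007,0,0.2],
    [0.007,0,0.4],
    [0.007,0,0.6],
    [0.007,0,0.8],
    [0.007,0,1.0],
  ],
  delta_rot=[
    [0,0,-0.001],
    [0,0,-0.001],
    [0,0,-0.001],
    [0,0,-0.001],
    [0,0,-0.001],
  ],
)

```text
clock: 17.78
position: [0.39, 0.3162, 0.0367]
tool_rot: [-3.141, 0.001, -1.677]
force: [0.5, -0.1, -0.6]
grip_width: 0.0854
finger_force: 0.0
```

Request:
apply_moves(
  linear=[
    [0,0,0.1],
    [0,0,0.155],
    [0,0,0.155],
    [0,0,0.155],
    [0,0,0.155],
  ],
  delta_rot=[
    [0,0,0],
    [0,0,0],
    [0,0,0],
    [0,0,0],
    [0,0,0],
  ],
)

```text
clock: 18.2
position: [0.3904, 0.3165, 0.023]
tool_rot: [-3.14, 0.002, -1.677]
force: [0.0, 1.2, -0.1]
grip_width: 0.0854
finger_force: 0.0
```

Request:
apply_moves(
  linear=[
    [0,0,0],
    [0,0,0],
    [0,0,0],
    [0,0,0],
    [0,0,0],
  ],
  delta_rot=[
    [0,0,0],
    [0,0,0],
    [0,0,0],
    [0,0,0],
    [0,0,0],
  ],
  gripper=-0.2,
  force=60,
)

```text
clock: 18.62
position: [0.3901, 0.3162, 0.0226]
tool_rot: [-3.141, 0.001, -1.677]
force: [-1.8, -2.7, 12.4]
grip_width: 0.0403
finger_force: 60.5
```

Request:
apply_moves(
  linear=[
    [0,0,0],
    [0,0,0],
    [0,0,0],
    [0,0,0],
    [0,0,0],
  ],
  delta_rot=[
    [0,0,0],
    [0,0,0],
    [0,0,0],
    [0,0,0],
    [0,0,0],
  ],
)

```text
clock: 19.03
position: [0.3901, 0.3162, 0.0226]
tool_rot: [-3.141, 0.001, -1.677]
force: [-0.5, -2.6, 10.6]
grip_width: 0.0411
finger_force: 60.5
```

Request:
apply_moves(
  linear=[
    [0,0,-0.15],
    [0,0,-0.4],
    [0,0,-0.6],
    [0,0,-0.8],
    [0,0,-1.0],
  ],
  delta_rot=[
    [0,0,0],
    [0,0,0],
    [0,0,0],
    [0,0,0],
    [0,0,0],
  ],
)

```text
clock: 19.45
position: [0.3897, 0.316, 0.1231]
tool_rot: [-3.142, 0.001, -1.677]
force: [0.6, 0.2, -1.2]
grip_width: 0.0407
finger_force: 61.3
```

Request:
apply_moves(
  linear=[
    [0,0,-0.2],
    [0,0,-0.4],
    [0,0,-0.6],
    [0,0,-0.75],
    [0,0,-0.8],
  ],
  delta_rot=[
    [0,0,0],
    [0,0,0],
    [0,0,0],
    [0,0,0],
    [0,0,0],
  ],
)

```text
clock: 19.87
position: [0.3903, 0.3164, 0.204]
tool_rot: [-3.14, 0.002, -1.677]
force: [0.4, -0.6, -1.6]
grip_width: 0.041
finger_force: 61.3
```

```bash
python3 - <<'E'
from plan import *
s=monitor.observe(); print(s['position'].round(4),s['force'].round(1),s['qpos'].round(2)); path(pose(s),rot(ins(.12,0,.0226),180),4)
E
python3 held.py
```

```text
[0.3903 0.3164 0.204 ] [ 0.4 -0.6 -1.6] [-0.05  0.54 -1.02  1.91  0.54  1.    1.72]
L [[0.022, -0.009, -0.001], [0.084, -0.033, -0.004], [0.182, -0.072, -0.008], [0.311, -0.124, -0.013], [0.468, -0.186, -0.02]]
  R [[0.001, -0.0, -0.001], [0.006, -0.001, -0.005], [0.012, -0.002, -0.01], [0.02, -0.004, -0.018], [0.031, -0.006, -0.027]]
L [[0.183, -0.061, -0.005], [0.383, -0.129, -0.011], [0.598, -0.201, -0.018], [0.822, -0.276, -0.024], [1.05, -0.352, -0.031]]
  R [[0.012, -0.002, -0.01], [0.025, -0.004, -0.022], [0.039, -0.007, -0.034], [0.053, -0.01, -0.046], [0.068, -0.012, -0.059]]
L [[0.236, -0.048, -0.004], [0.467, -0.096, -0.008], [0.689, -0.142, -0.011], [0.897, -0.184, -0.015], [1.085, -0.223, -0.018]]
  R [[0.015, -0.003, -0.013], [0.029, -0.005, -0.026], [0.043, -0.008, -0.038], [0.056, -0.01, -0.049], [0.068, -0.012, -0.059]]
L [[0.168, -0.014, -0.004], [0.307, -0.025, -0.007], [0.412, -0.033, -0.009], [0.479, -0.039, -0.01], [0.502, -0.041, -0.011]]
  R [[0.01, -0.002, -0.009], [0.019, -0.003, -0.016], [0.025, -0.005, -0.022], [0.029, -0.005, -0.026], [0.031, -0.006, -0.027]]
hub top in tool z -0.0208 7778
```

Request:
apply_moves(
  linear=[
    [0.02,-0.009,0.0],
    [0.08,-0.033,-0.004],
    [0.18,-0.072,-0.008],
    [0.31,-0.124,-0.013],
    [0.47,-0.186,-0.02],
  ],
  delta_rot=[
    [0.001,0,-0.001],
    [0.006,-0.001,-0.005],
    [0.012,-0.002,-0.01],
    [0.02,-0.004,-0.018],
    [0.031,-0.006,-0.027],
  ],
)

```text
clock: 20.33
position: [0.4032, 0.2662, 0.2032]
tool_rot: [-3.076, 0.011, -1.618]
force: [0.0, -0.3, -0.5]
grip_width: 0.0408
finger_force: 61.4
```

Request:
apply_moves(
  linear=[
    [0.18,-0.061,-0.005],
    [0.38,-0.129,-0.011],
    [0.59,-0.201,-0.018],
    [0.8,-0.276,-0.024],
    [1.0,-0.352,-0.031],
  ],
  delta_rot=[
    [0.012,-0.002,-0.01],
    [0.025,-0.004,-0.022],
    [0.039,-0.007,-0.034],
    [0.053,-0.01,-0.046],
    [0.068,-0.012,-0.059],
  ],
)

```text
clock: 20.75
position: [0.433, 0.1634, 0.2075]
tool_rot: [-2.931, 0.018, -1.492]
force: [0.4, 0.5, -1.5]
grip_width: 0.0407
finger_force: 61.4
```

Request:
apply_moves(
  linear=[
    [0.22,-0.048,-0.004],
    [0.44,-0.096,-0.008],
    [0.65,-0.142,-0.011],
    [0.84,-0.184,-0.015],
    [1.0,-0.223,-0.018],
  ],
  delta_rot=[
    [0.015,-0.003,-0.013],
    [0.029,-0.005,-0.026],
    [0.043,-0.008,-0.038],
    [0.056,-0.01,-0.049],
    [0.068,-0.012,-0.059],
  ],
)

```text
clock: 21.17
position: [0.4617, 0.065, 0.212]
tool_rot: [-2.787, 0.008, -1.368]
force: [0.9, 0.0, -0.8]
grip_width: 0.041
finger_force: 61.4
```

Request:
apply_moves(
  linear=[
    [0.2,-0.014,-0.004],
    [0.4,-0.025,-0.007],
    [0.55,-0.035,-0.009],
    [0.63,-0.045,-0.01],
    [0.63,-0.045,-0.01],
  ],
  delta_rot=[
    [0.01,-0.002,-0.009],
    [0.019,-0.003,-0.016],
    [0.025,-0.005,-0.022],
    [0.031,-0.006,-0.027],
    [0.031,-0.006,-0.027],
  ],
)

```text
clock: 21.58
position: [0.478, 0.0038, 0.2135]
tool_rot: [-2.723, 0.0, -1.314]
force: [-0.3, -0.8, -2.0]
grip_width: 0.041
finger_force: 61.4
```

Request:
apply_moves(
  linear=[
    [0,0,0],
    [0,0,0],
    [0,0,0],
    [0,0,0],
    [0,0,0],
  ],
  delta_rot=[
    [0,0,0],
    [0,0,0],
    [0,0,0],
    [0,0,0],
    [0,0,0],
  ],
)

```text
clock: 22.0
position: [0.4789, 0.0071, 0.2147]
tool_rot: [-2.722, -0.001, -1.31]
force: [0.9, -0.4, -0.8]
grip_width: 0.0409
finger_force: 61.4
```

```bash
python3 st.py; python3 - <<'E'
from plan import *
for h in (.12,.1): print(delta(pose(),rot(ins(h,0,.023),180)))
E
```

```text
22.0 f_foot [ 0.4 -0.6 -1. ] m [-0.1   0.5  -0.03] [ 0.98  0.37 -1.27  2.27  0.83  0.45  2.5 ] tip in foot [  1.5   0.4 140.4] rotdev [ 0.0001 -0.0003  0.0004]
(array([ 0.004,  0.015, -0.026]), array([ 0.0001, -0.0003,  0.0004]))
(array([0.004, 0.015, 0.174]), array([ 0.0001, -0.0003,  0.0004]))
```

Request:
apply_moves(
  linear=[
    [0.002,0.008,0.0],
    [0.004,0.016,0.05],
    [0.004,0.016,0.1],
    [0.004,0.016,0.15],
    [0.004,0.016,0.2],
  ],
  delta_rot=[
    [0,0,0],
    [0,0,0],
    [0,0,0],
    [0,0,0],
    [0,0,0],
  ],
)

```text
clock: 22.42
position: [0.4855, 0.008, 0.1955]
tool_rot: [-2.722, -0.001, -1.311]
force: [-0.3, -0.2, -0.4]
grip_width: 0.0409
finger_force: 61.5
```

Request:
apply_moves(
  linear=[
    [0,0,0.03],
    [0,0,0.06],
    [0,0,0.09],
    [0,0,0.12],
    [0,0,0.12],
  ],
  delta_rot=[
    [0,0,0],
    [0,0,0],
    [0,0,0],
    [0,0,0],
    [0,0,0],
  ],
)

```text
clock: 22.83
position: [0.4903, 0.0092, 0.1844]
tool_rot: [-2.722, -0.0, -1.311]
force: [0.7, -0.0, -1.2]
grip_width: 0.0409
finger_force: 61.4
```

```bash
python3 st.py; python3 held.py
```

```text
22.8333 f_foot [ 0.1 -0.2 -1.3] m [-0.16  0.45 -0.  ] [ 0.82  0.41 -1.11  2.28  1.    0.4   2.34] tip in foot [ -0.4  -0.6 108. ] rotdev [ 0.0002 -0.0002 -0.0002]
hub top in tool z -0.021 7911
```

Request:
apply_moves(
  linear=[
    [-0.005,-0.004,0.03],
    [-0.005,-0.004,0.07],
    [-0.005,-0.004,0.11],
    [-0.005,-0.004,0.16],
    [-0.005,-0.004,0.2],
  ],
  delta_rot=[
    [0,0,0],
    [0,0,0],
    [0,0,0],
    [0,0,0],
    [0,0,0],
  ],
)

```text
clock: 23.3
position: [0.4988, 0.0119, 0.1663]
tool_rot: [-2.721, -0.0, -1.311]
force: [0.9, 0.9, 0.4]
grip_width: 0.0412
finger_force: 61.5
```

```bash
python3 st.py; python3 held.py
```

```text
23.3 f_foot [ 1.2  0.6 -0.1] m [ 0.01 -0.01 -0.  ] [ 0.73  0.44 -1.02  2.28  1.11  0.37  2.23] tip in foot [ 0.4 -0.1 87.9] rotdev [-0.0001 -0.0002 -0.0002]
hub top in tool z -0.021 7906
```

h is about 65 mm, so 5 mm remains to seat it on the drum.

Request:
apply_moves(
  linear=[
    [0,0,0.015],
    [0,0,0.03],
    [0,0,0.045],
    [0,0,0.055],
    [0,0,0.055],
  ],
  delta_rot=[
    [0,0,0],
    [0,0,0],
    [0,0,0],
    [0,0,0],
    [0,0,0],
  ],
)

```text
clock: 23.77
position: [0.5005, 0.0123, 0.1617]
tool_rot: [-2.722, -0.001, -1.311]
force: [-1.5, -0.5, 3.9]
grip_width: 0.0409
finger_force: 62.0
```

```bash
python3 st.py
```

```text
23.7667 f_foot [ 0.2 -0.1  4.2] m [-0.    0.12  0.05] [ 0.71  0.45 -1.    2.28  1.15  0.37  2.2 ] tip in foot [ 0.2 -0.2 82.9] rotdev [-0.     -0.0005 -0.0001]
```

Request:
apply_moves(
  linear=[
    [0,0,0.003],
    [0,0,0.006],
    [0,0,0.008],
    [0,0,0.008],
    [0,0,0.008],
  ],
  delta_rot=[
    [0,0,0],
    [0,0,0],
    [0,0,0],
    [0,0,0],
    [0,0,0],
  ],
)

```text
clock: 24.18
position: [0.5006, 0.0123, 0.1616]
tool_rot: [-2.721, -0.002, -1.311]
force: [-23.9, -5.4, 44.9]
grip_width: 0.0408
finger_force: 67.9
```

Request:
apply_moves(
  linear=[
    [0,0,-0.006],
    [0,0,-0.008],
    [0,0,-0.008],
    [0,0,-0.008],
    [0,0,-0.008],
  ],
  delta_rot=[
    [0,0,0],
    [0,0,0],
    [0,0,0],
    [0,0,0],
    [0,0,0],
  ],
)

```text
clock: 24.6
position: [0.5006, 0.0122, 0.1617]
tool_rot: [-2.722, -0.001, -1.312]
force: [-3.9, -1.4, 10.4]
grip_width: 0.0406
finger_force: 62.9
```

Request:
apply_moves(
  linear=[
    [0,0,0],
    [0,0,0],
    [0,0,0],
    [0,0,0],
    [0,0,0],
  ],
  delta_rot=[
    [0,0,0],
    [0,0,0],
    [0,0,0],
    [0,0,0],
    [0,0,0],
  ],
  gripper=1,
)

```text
clock: 25.02
position: [0.5004, 0.0123, 0.1615]
tool_rot: [-2.722, -0.0, -1.311]
force: [0.2, -0.1, -0.1]
grip_width: 0.0853
finger_force: 0.0
```

Request:
apply_moves(
  linear=[
    [0,0,0],
    [0,0,0],
    [0,0,0],
    [0,0,0],
    [0,0,0],
  ],
  delta_rot=[
    [0,0,0],
    [0,0,0],
    [0,0,0],
    [0,0,0],
    [0,0,0],
  ],
)

```text
clock: 25.43
position: [0.5005, 0.0123, 0.1616]
tool_rot: [-2.722, -0.0, -1.311]
force: [-0.4, 0.9, 0.7]
grip_width: 0.0853
finger_force: 0.0
```

Request:
apply_moves(
  linear=[
    [0,0,-0.1],
    [0,0,-0.25],
    [0,0,-0.4],
    [0,0,-0.5],
    [0,0,-0.55],
  ],
  delta_rot=[
    [0,0,0],
    [0,0,0],
    [0,0,0],
    [0,0,0],
    [0,0,0],
  ],
)

```text
clock: 25.85
position: [0.4787, 0.0064, 0.2128]
tool_rot: [-2.721, -0.001, -1.311]
force: [0.4, -0.0, 0.4]
grip_width: 0.0855
finger_force: 0.0
```

Request:
apply_moves(
  linear=[
    [-0.15,0,0],
    [-0.35,0,0],
    [-0.55,0,0],
    [-0.75,0,0],
    [-0.9,0,0],
  ],
  delta_rot=[
    [0,0,0],
    [0,0,0],
    [0,0,0],
    [0,0,0],
    [0,0,0],
  ],
)

```text
clock: 26.27
position: [0.4553, 0.0949, 0.212]
tool_rot: [-2.721, -0.001, -1.311]
force: [1.2, 0.5, 0.4]
grip_width: 0.0857
finger_force: 0.0
```

Request:
apply_moves(
  linear=[
    [-0.15,0,0],
    [-0.35,0,0],
    [-0.45,0,0],
    [-0.5,0,0],
    [-0.5,0,0],
  ],
  delta_rot=[
    [0,0,0],
    [0,0,0],
    [0,0,0],
    [0,0,0],
    [0,0,0],
  ],
)

```text
clock: 26.68
position: [0.4427, 0.1428, 0.2119]
tool_rot: [-2.722, -0.0, -1.31]
force: [-0.0, 0.3, -0.5]
grip_width: 0.0851
finger_force: 0.0
```

```bash
python3 - <<'E'
from plan import *
print(monitor.observe()['clock']); T=pose(); o={}
for n,w in (('side',(240,170,370,300)),('scene',(280,190,370,285)),('wrist',(0,0,640,480))):
    p,d=optics.grab_frame(n); o[n]=p; C=cam2world(n,T); P=cloud(n,d,C); a,b,c,e=w; Q=P[b:e,a:c].reshape(-1,3); Q=Q[np.isfinite(Q[:,0])]
    L=(Q-A)@Rf; L=L[(abs(L[:,0])<.06)&(abs(L[:,1])<.06)]*1000
    for nm,lo,hi,r in (('drum flange top',12,24,(30,44)),('drum hub top',55,66,(0,27)),('cap flange top',67,80,(23,34)),('cap top',97,112,(14,20))):
        m=np.maximum(abs(L[:,0]),abs(L[:,1])); S=L[(L[:,2]>lo)&(L[:,2]<hi)&(m>r[0])&(m<r[1])]
        if len(S)>15: print(n,nm,np.median(S[:,2]).round(1),len(S))
s=cv2.resize(o['side'][150:300,230:390],(400,375),interpolation=2); w=cv2.resize(o['scene'][110:290,200:400],(400,375),interpolation=2)
cv2.imwrite('pics/end.png',np.hstack([s,w])[...,::-1])
E
```

```text
26.6833
side drum flange top 17.1 346
side cap flange top 73.3 273
side cap top 103.0 116
scene drum flange top 18.3 229
scene cap flange top 74.7 157
scene cap top 103.8 62
wrist drum flange top 18.4 2153
wrist cap flange top 74.6 4750
wrist cap top 104.3 1581
```

View pics/end.png

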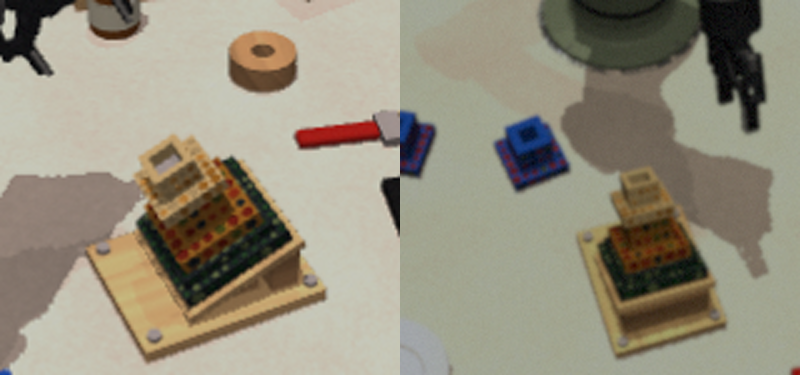

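The picture shows the full stack on the spindle: the drum at side-crop (200,220) and the cap at (175,170), with the gripper well clear. The measured heights match the fully home values in all three views (18/74/104 mm: drum flange, cap flange, cap top), so I hand the job in.

```bash
python3 -c "
from workcell import workorder; print(workorder.job_done())"
```

```text
the job is handed in; nothing more can be done
None
```

The drum and then the cap are threaded onto the spindle, pushed past the catches and seated fully home, both released; the job was handed in at about 27 s, and I moved nothing else on the table.

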